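# Reload the tube-label dispenser

### The arm

A 6-joint arm with a two-finger parallel gripper is mounted at the origin on the work surface. World frame = base frame: x ahead of the robot, y to its left, z up, the work surface at z = 0. Lengths are in mm, angles in degrees, forces in N, time in s.
With the tool pointing down it reaches from about 350 to 850 mm from the base axis. Payload 8.1 kg.
Tool frame: the origin (TCP) lies midway between the tips of the shut fingers; the grasp point (between the pads) lies hold_point_z behind it (hold_point_z is the distance from the TCP to the grasp point, in mm); z points along the fingers, x is the direction in which the jaws open and shut, and the axes are right-handed (so a half turn about z gives the same grasp; the last joint's range is limited). The gripper opens to 85 mm and grips with 20 to 120 N. Pads are 22 mm wide; open, the fingers measure 114 mm over their backs; the gripper's body (76 mm by 85 mm) begins 54 mm behind the grasp point. The pads swing forward as they close: fully open they stand 13 mm farther back than shut.
Start: joints at [-76.971, 7.471, 85.268, -0, 87.261, -4.893], TCP at [184.655, -570.884, 231.292] pointing down, gripper open.
Joint ranges: [-169.43, 169.43], [-51.17, 129.36], [1.28, 143.12], [-76.62, 256.62], [0, 156.53], [-152.29, 152.29]. Speed limits (degrees/s): [136.94, 136.94, 159.86, 180, 180, 180].

### API

Orientations are given as [roll, pitch, yaw] about the fixed x, y, z axes, in that order (R = Rz(yaw) Ry(pitch) Rx(roll)).
In Python, from bench import * gives the robot as it stands.
- The arm moves only by the shell command python3 -m pendant 'ROWS' [OPENING] [FORCE]. ROWS is JSON, a list that holds one entry, the list of rows, each a list of 4 numbers: the shift along the tool's x, y, z normalised to -1 to 1, where 1 is 0.02 m, then the turn about the tool's z normalised to -1 to 1, where 1 is 0.08 rad. A call has exactly 10 rows; each row shifts and turns the pose as measured when the row begins, along the tool's axes as they then stand; what a row does not reach is not made up. A row lasts 1/12 s, in which the tool goes at most 41.7 mm and 7.16 degrees, less where a joint would pass 70% of its speed; a pose out of reach is approached as far as the arm can. A call with a number of a shift or a turn outside -1 to 1 is refused whole. A call with a gripper value outside its range is refused whole. OPENING is the gripper's target within -1 to 1 (fully open at 1, half-way at 0, shut at -1), set as the call begins (- or left out, the last holds). The fingers move at their own pace and stop on an object; FORCE is the grip in N (left out, the last holds). Time passes only in rows, so rows that do not move let the fingers close, or fill a call up. It gives the time, the measured TCP pose, the force and the opening at its end, in the units of the state.
- sense(): the state, without advancing time (a new reading comes with each control period).
- snapshot(name): name is "scene" or "top" or "wrist"; returns the picture (480x640x3 uint8, red, green, blue); there is no depth.
- calibration(name): a dict with "mtx" (3x3 intrinsics, pixels), "world_to_cam" (4x4, takes a point from world to camera coordinates); the wrist camera has in their place "hand_eye" (4x4, takes a point from camera to tool coordinates, whose origin is the TCP and whose axes are the tool frame's). Camera axes: x right, y down, z forward; pixel columns grow to the right and rows downward; lengths in mm; the calibration is good to about 2 mm. A picture is of the moment at which its call begins: read the wrist's pose just before it. calibration takes no time and is no camera call.
- hand_in(): hands the job in, once; it reports no verdict.
The state is a dict: "time": time; "joint_pos": joint angles; "qd": joint speeds; "joint_efforts": joint torques, N m; "tool_pos": TCP position; "tcp_rot": TCP orientation; "ft_force": force on the tool from outside, world axes, zero at the start; "wrist_torque": the same for the moment, N m; "finger_gap": finger opening in mm.
Only numpy, scipy, OpenCV 4.12 (cv2) and the standard library are available. Lean on these libraries where they do the work, as an engineer would, in place of code of your own. Each camera call takes 0.05 s, during which the arm holds its last target.

### The job

Reload the label dispenser on the lab bench. Lift the empty core off its spindle and leave it in the steel waste tray, then fit the narrow one of the two fresh label rolls over the spindle, fully home and paper end down, and last of all take the power pack from its charger and plug it fully into the socket beside the spindle. Leave everything else on the bench standing where it is.

Things in the scene. Friction and masses are not known exactly. Their poses are not given: they have to be found in the camera images.
- dispenser: Low white label dispenser fixed to the bench: base x -65..+85, y -115..+115 mm, 30 mm tall. Origin: at bench level under it; x points front to rear, y to its left. At (0, +60): black turntable, 100 mm across, top at 36 mm, with the upright steel spindle. At (0, -65): grey socket block 100 x 60 mm, top at 56 mm. Along the rear edge (x 57..83): housing and peel bar, top at 63 mm.
- spindle_foot (a point): Centre of the turntable's top, where the spindle (23 mm diameter, 70 mm tall, last 10 mm tapering to 12 mm) rises straight up. A reel that is fully home has its underside centre here. Axes as the dispenser's.
- spindle_tip (a point): Top of the spindle, 70 mm above spindle_foot.
- socket_mouth (a point): Centre of the mouth of the rectangular socket hole in the top of the socket block: 64 mm (dispenser x) x 30 mm (dispenser y), 25 mm deep, straight down, no chamfer. Axes as the dispenser's.
- empty_core: Used-up reel, standing on the spindle at the start: grey plastic tube 40 mm outside diameter, 28 mm bore, 84 mm tall, with a flat flange 96 mm across and 4 mm thick at the bottom, no paper. Origin: centre of the underside; z up the tube.
- core_middle (a point): Middle of the empty reel's axis, 42 mm above its underside.
- narrow_roll: Fresh narrow label roll, standing on the bench: same reel with paper wound on it, paper 92 mm across from 4 to 49 mm above the underside, then the bare tube (40 mm outside diameter) stands out to 84 mm; flange 96 mm across, 28 mm bore right through. Origin: centre of the underside; z up. 0.25 kg.
- wide_roll: Wide label roll, not wanted: the same but taller, paper to 89 mm and tube to 124 mm above the underside. Origin: centre of the underside.
- power_pack: Power pack, a grey block 90 (x) x 44 (y) x 50 mm tall with a black rectangular plug foot 60 (x) x 26 (y) x 25 mm tall beneath it (the last 5 mm 56 x 22 mm), 75 mm in all, the same either way round. Starts standing in the charger. Origin: centre of the underside of the foot; z up; x is its long axis. 0.25 kg.
- charger: Black charger block fixed to the bench, 120 (x) x 80 (y) x 30 mm tall, with a pocket 64 x 30 mm, 12 mm deep in the middle of its top that holds the pack's foot loosely. Origin: centre of its underside.
- waste_tray: Steel waste tray fixed to the bench, outside 160 (x) x 140 (y) x 45 mm tall, walls and floor 4 mm, open at the top. Origin: centre of its underside.
- amber_bottle: Bystander: amber bottle, 60 mm across, 130 mm tall. Origin: centre of underside.
- tall_bottle: Bystander: white bottle, 56 mm across, 170 mm tall. Origin: centre of underside.
- specimen_jar: Bystander: clear jar with white cap, 54 mm across, 70 mm tall. Origin: centre of underside.
- beaker: Bystander: glass beaker, 70 mm across, 95 mm tall. Origin: centre of underside.
- timer: Bystander: white timer, 60 x 80 x 25 mm tall. Origin: centre of underside.
- slide_box: Bystander: closed wooden slide box, 50 x 110 x 45 mm tall. Origin: centre of underside.
There are look-alikes about, which are no part of the job. Leave any orange or red look-alike of the empty_core alone.

How it is judged (in metres and radians):
On the way, in this order (a step that is already met when the one before it is completed fails the run):
1. the empty core lies or stands in the waste tray (x of core_middle in the frame of waste_tray between -0.072 and 0.072 m and y of core_middle in the frame of waste_tray between -0.062 and 0.062 m and z of core_middle in the frame of waste_tray below 0.065 m and linear speed of empty_core below 0.05 m/s), for 0.2 s.
2. the narrow roll is fully home on the spindle, paper end down (horizontal distance between narrow_roll and spindle_foot below 0.006 m and z of narrow_roll in the frame of spindle_foot below 0.004 m and angle between narrow_roll's own z axis and vertical below 0.06 rad), for 0.2 s.
3. the power pack is plugged fully into the socket (horizontal distance between power_pack and socket_mouth below 0.005 m and z of power_pack in the frame of socket_mouth below -0.022 m and angle between power_pack's own z axis and vertical below 0.06 rad and angle between the x axis of power_pack and the x axis of dispenser, either way round below 0.15 rad), for 0.2 s.
At the end, for the whole second after the job is handed in: Core at rest in the tray (its middle within 72 x 62 mm of the tray centre, under 65 mm high); narrow roll on the spindle within 4 mm of the turntable, 6 mm of the axis, 0.06 rad of upright; pack at least 22 mm into the socket, within 5 mm, 0.06 rad of upright, 0.15 rad of aligned; at rest (all of step 1 and all of step 2 and all of step 3 and linear speed of each of narrow_roll, power_pack below 0.03 m/s); the robot touches nothing.
It fails at once if the wide roll is moved more than 30 mm or tipped over (distance of wide_roll from where it was at the start of the episode above 0.03 m or angle between wide_roll's own z axis and vertical above 0.35 rad).
It fails at once if a bottle, the jar or the beaker is moved more than 30 mm or tipped over (distance of any of amber_bottle, tall_bottle, specimen_jar, beaker from where it was at the start of the episode above 0.03 m or angle between any of amber_bottle, tall_bottle, specimen_jar, beaker's own z axis and vertical above 0.35 rad).
It fails at once if the timer or the slide box is moved more than 30 mm or tipped (distance of any of timer, slide_box from where it was at the start of the episode above 0.03 m or angle between any of timer, slide_box's own z axis and vertical above 0.35 rad).
It also fails if it takes over 72 s, if anything falls off the work surface, if the arm or the gripper's body presses on something with over 40 N, if the wrist force passes 120 N, or if a joint passes its speed limit or range.

## Working session

There is one attempt and no reset: what is moved stays moved. The work goes in short steps, Python scripts to look and compute and a shell command to move; the robot and the scene stay as the last step left them, time stands still between calls to the robot, and variables do not carry over. Pictures are saved under pics/ and viewed, and the job is handed in when it is done.

```bash
ls; mkdir -p pics
python3 - <<'E'
from bench import *
import cv2
s=sense();print(s)
for n in("scene","top","wrist"):
    cv2.imwrite(f"pics/{n}0.png",snapshot(n)[:,:,::-1]);c=calibration(n);print(n,{k:v for k,v in c.items()})
E
```

```text
pics
{'time': 0.0, 'joint_pos': array([-7.69725099e+01,  7.51551768e+00,  8.53284546e+01,  1.81466555e-05,
        8.72610432e+01, -4.89293112e+00]), 'qd': array([-0.01657849,  0.00038986, -0.00854235,  0.03146617,  0.07646817,
       -0.04750088]), 'joint_efforts': array([ 2.26198740e-04, -5.69389236e+01, -5.00556171e+01, -2.00746704e-04,
        1.48290658e-02, -1.51521232e-05]), 'tool_pos': array([ 184.51799075, -570.35576925,  230.24805839]), 'tcp_rot': array([-1.79991025e+02,  1.04631288e-01, -7.20795715e+01]), 'ft_force': array([-0.3770006 ,  0.34147489, -1.18087161]), 'wrist_torque': array([-0.02364049,  0.02326488,  0.01210401]), 'finger_gap': 85.49976326486956}
scene {'mtx': array([[552.47024352,   0.        , 315.84833614],
       [  0.        , 552.47024352, 227.67143591],
       [  0.        ,   0.        ,   1.        ]]), 'world_to_cam': array([[-3.16053302e-01,  9.48559896e-01,  1.85589341e-02,
         1.90315683e+02],
       [ 6.60999698e-01,  2.34188600e-01, -7.12906094e-01,
        -2.95905197e+02],
       [-6.80580421e-01, -2.13048875e-01, -7.01013885e-01,
       
[... 453 characters left out ...]
+02],
       [ 1.34449972e-01,  9.83463930e-03, -9.90871578e-01,
         1.09373114e+03],
       [ 0.00000000e+00,  0.00000000e+00,  0.00000000e+00,
         1.00000000e+00]])}
wrist {'mtx': array([[359.37977308,   0.        , 317.6210656 ],
       [  0.        , 359.37977308, 240.83863085],
       [  0.        ,   0.        ,   1.        ]]), 'hand_eye': array([[ 9.99999458e-01,  7.92714186e-04, -6.74754951e-04,
        -9.18518687e-01],
       [-5.64214824e-04,  9.57438020e-01,  2.88638389e-01,
        -7.27694538e+01],
       [ 8.74843790e-04, -2.88637852e-01,  9.57437948e-01,
        -1.43204479e+02],
       [ 0.00000000e+00,  0.00000000e+00,  0.00000000e+00,
         1.00000000e+00]])}
```

View pics/scene0.png

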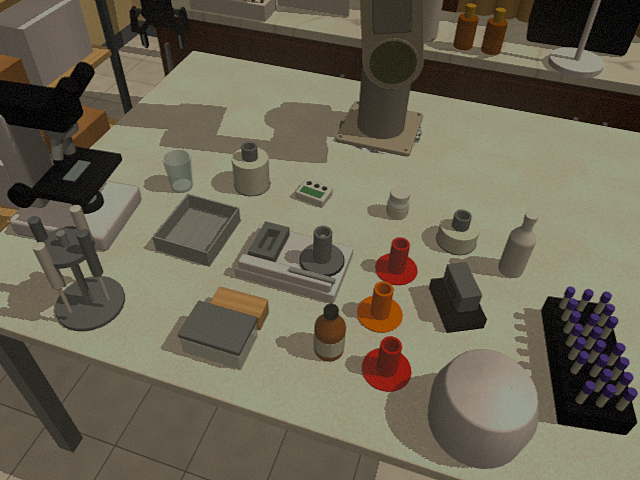

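View pics/top0.png

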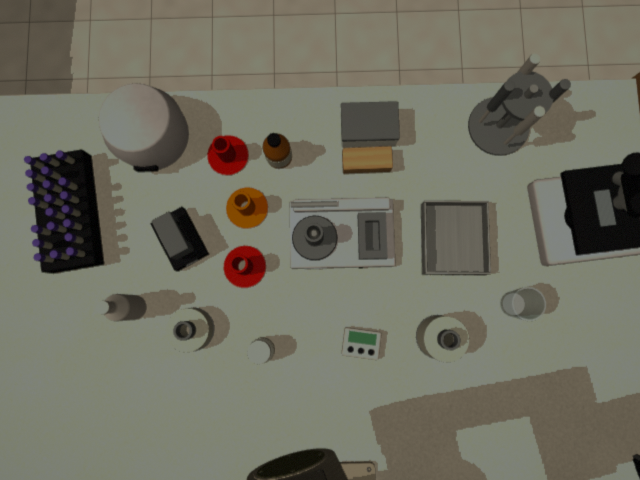

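View pics/wrist0.png

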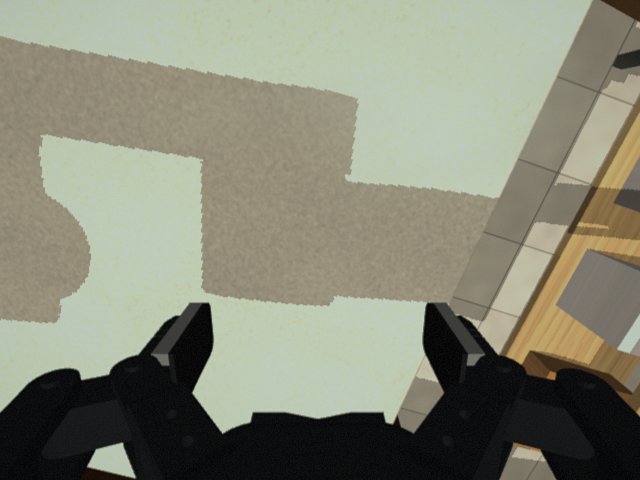

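The top view shows the dispenser at (341,233) with the core at (314,233), the tray at (456,238) and the pack at (178,237). The rolls are at (187,330) and (446,338). In the scene view the right-hand roll at (458,232) looks like the short one. I'll enlarge both views before measuring.

Run:
```python
import bench
print([x for x in dir(bench) if x[0]!='_'])
import cv2
t=cv2.imread("pics/top0.png");s=cv2.imread("pics/scene0.png")
a=cv2.resize(t[185:365,140:400],None,fx=3,fy=3,interpolation=cv2.INTER_CUBIC);cv2.imwrite("pics/tz.png",cv2.convertScaleAbs(a,alpha=1.5))
b=cv2.resize(s[140:340,230:500],None,fx=2.9,fy=2.9,interpolation=cv2.INTER_CUBIC);cv2.imwrite("pics/sz.png",cv2.convertScaleAbs(b,alpha=1.5))
```

```text
['PlanningError', 'calibration', 'hand_in', 'hold_point_z', 'sense', 'snapshot']
```

View pics/tz.png

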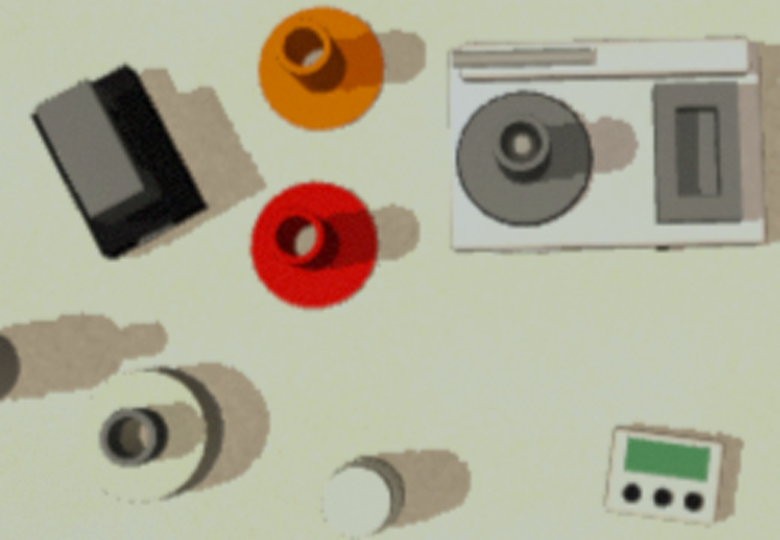

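View pics/sz.png

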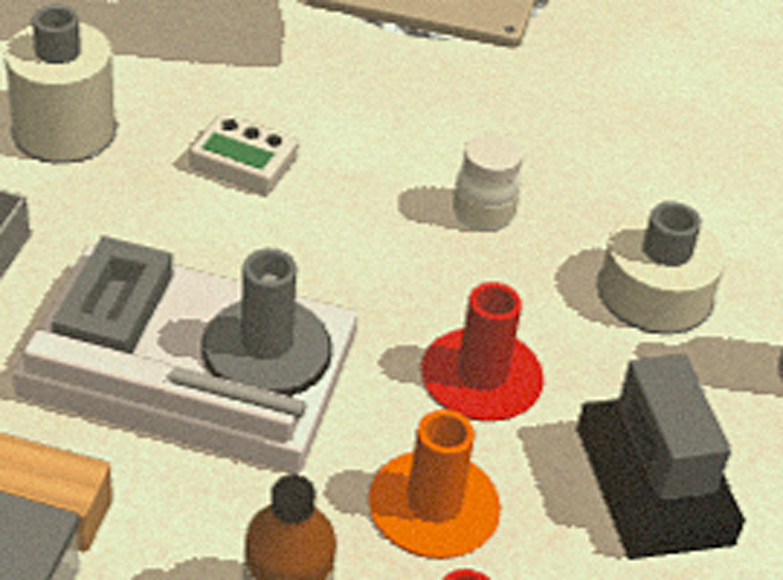

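```bash
cat > h.py <<'E'
import numpy as np, cv2
from bench import *
from scipy.spatial.transform import Rotation as Ro
def cam(n,s=None):
    c=calibration(n);K=c["mtx"]
    if n=="wrist":
        s=s or sense();T=np.eye(4);T[:3,:3]=Ro.from_euler("xyz",s["tcp_rot"],degrees=True).as_matrix();T[:3,3]=s["tool_pos"]
        return K,T@c["hand_eye"]
    return K,np.linalg.inv(c["world_to_cam"])
def ray(n,p,s=None):
    K,M=cam(n,s);d=M[:3,:3]@np.linalg.inv(K)@[p[0],p[1],1];return M[:3,3],d/np.linalg.norm(d)
def onz(n,p,z,s=None):
    o,d=ray(n,p,s);return (o+d*(z-o[2])/d[2]).round(1)
def tri(p,q,a="top",b="scene"):
    o,d=ray(a,p);e,f=ray(b,q);A=np.stack([d,-f],1);t=np.linalg.lstsq(A,e-o,rcond=None)[0]
    x,y=o+d*t[0],e+f*t[1];return ((x+y)/2).round(1),round(np.linalg.norm(x-y),1)
E
python3 - <<'E'
from h import *
T=lambda u,v:(u/3+140-.33,v/3+185-.33)
S=lambda u,v:(u/2.9+230-.33,v/2.9+140-.33)
print(hold_point_z)
print("core",onz("top",T(522,144),120),onz("scene",S(270,266),120),tri(T(522,144),S(270,266)))
print("flange",onz("top",T(525,158),40))
print("narrow",onz("top",T(131,437),84),onz("scene",S(674,220),84),tri(T(131,437),S(674,220)))
for p in[(85,80),(34,112),(93,218),(143,192)]:print("pack",onz("top",T(*p),93))
for p in[(629,362),(683,354),(727,456),(665,473)]:print("pack s",onz("scene",S(*p),93))
for p in[(676,107),(720,107),(720,195),(678,195)]:print("sock",onz("top",T(*p),56))
for p in[(655,84),(738,84),(740,222),(656,222)]:print("sockblk",onz("top",T(*p),56))
for p in[(108,238),(169,252),(129,349),(54,328)]:print("sockblk s",onz("scene",S(*p),56))
for p in [(451,247),(762,243)]:print("base front",onz("top",T(*p),30))
for p in[(423,202),(488,202),(489,274),(423,274)]:print("tray",onz("top",p,45))
for n,p,z in[("wide",(449,340),124),("tall",(110,307),170),("amber",(273,140),130),("jar",(259,351),70),("beaker",(514,303),95),("redlow",T(297,240),84),("orange",T(306,47),84),("redhi",(222,145),84)]:print(n,onz("top",p,z))
print("wide tri",tri((449,340),S(57,18)))
E
```

```text
18.700000000000003
core [585.9   5.8 120. ] [586.2   7.7 120. ] (array([585.7,   6.6, 119.3]), np.float64(1.7))
flange [587.1   5.6  40. ]
narrow [395.  277.7  84. ] [396.9 280.9  84. ] (array([394.7, 279.8,  81.4]), np.float64(2.6))
pack [642. 311.  93.]
pack [620.2 346.3  93. ]
pack [545.  303.7  93. ]
pack [562.3 269.3  93. ]
pack s [567.  270.3  93. ]
pack s [546.4 305.7  93. ]
pack s [629.9 346.1  93. ]
pack s [658.2 308.4  93. ]
sock [ 619.4 -103.9   56. ]
sock [ 618.7 -135.4   56. ]
sock [ 555.2 -133.1   56. ]
sock [ 555.8 -103.2   56. ]
sockblk [636.5 -89.3  56. ]
sockblk [ 635.1 -148.9   56. ]
sockblk [ 535.6 -146.6   56. ]
sockblk [536.9 -86.9  56. ]
sockblk s [ 537.5 -141.4   56. ]
sockblk s [536.2 -90.2  56. ]
sockblk s [642.4 -82.2  56. ]
sockblk s [ 641.3 -142.9   56. ]
base front [524.4  61.   30. ]
base front [ 522.3 -164.9   30. ]
tray [ 658.8 -232.5   45. ]
tray [ 655.4 -373.7   45. ]
tray [ 498.7 -365.8   45. ]
tray [ 501.8 -225.    45. ]
wide [ 367.  -254.9  124. ]
tall [444.8 394.6 170. ]
amber [779.   85.5 130. ]
jar [349.3 124.5  70. ]
beaker [ 436.1 -396.9   95. ]
redlow [527.4 164.1  84. ]
orange [663.8 157.7  84. ]
redhi [786.  199.9  84. ]
wide tri (array([ 367. , -254.3,  124.9]), np.float64(0.8))
```

The triangulation agrees with the given sizes. Estimated positions:

| Item | x, y (mm) | Notes |
|---|---|---|
| Spindle and core | (586, 6) | top at about 120, as expected |
| Narrow roll | (395, 279) | top at about 82–84 |
| Pack | (592, 308) | yaw about 28.5° |
| Socket | (587, -119) | 125 mm from the spindle, as given |
| Tray | (579, -299) | |

First I turn the tool to yaw -90 and head for the core.

```bash
python3 -m pendant '[[[-1,-0.7,0,0.98],[-1,-0.7,0,0.98],[-1,-0.7,0,0.98],[-1,-0.7,0,0.98],[-1,-0.7,0,0],[-1,-0.7,0,0],[-1,-0.7,0,0],[-1,-0.7,0,0],[-1,-0.7,0,0],[-1,-0.7,0,0]]]' 1 40
```

```text
time: 0.98
tool_pos: [310.2, -355.4, 225.7]
tcp_rot: [179.8, 0.4, -91.4]
ft_force: [-0.1, -0.4, 0.5]
finger_gap: 85.2
```

```bash
python3 -m pendant '[[[-1,-0.78,0,0],[-1,-0.78,0,0],[-1,-0.78,0,0],[-1,-0.78,0,0],[-1,-0.78,0,0],[-1,-0.78,0,0],[-1,-0.78,0,0],[-1,-0.78,0,0],[-1,-0.78,0,0],[-1,-0.78,0,0]]]'
```

```text
time: 1.82
tool_pos: [475.9, -147.0, 224.5]
tcp_rot: [179.6, 0.5, -91.5]
ft_force: [-0.0, -1.4, 0.1]
finger_gap: 85.5
```

```bash
python3 -m pendant '[[[-1,-0.7,0.5,-0.1],[-1,-0.7,0.5,-0.1],[-1,-0.7,0.5,-0.1],[-1,-0.7,0.5,0],[-1,-0.7,0.5,0],[-1,-0.7,0,0],[-0.8,-0.6,0,0],[-0.5,-0.3,0,0],[0,0,0,0],[0,0,0,0]]]'
python3 - <<'E'
from h import *
s=sense();print(s["tool_pos"],s["tcp_rot"])
cv2.imwrite("pics/w1.png",snapshot("wrist")[:,:,::-1])
E
```

```text
time: 2.65
tool_pos: [583.0, 11.4, 169.5]
tcp_rot: [179.4, 0.5, -89.7]
ft_force: [0.2, -0.8, -0.3]
finger_gap: 85.4
[583.00663123  11.41389079 169.54947577] [179.3943892    0.53806725 -89.71163347]
```

View pics/w1.png

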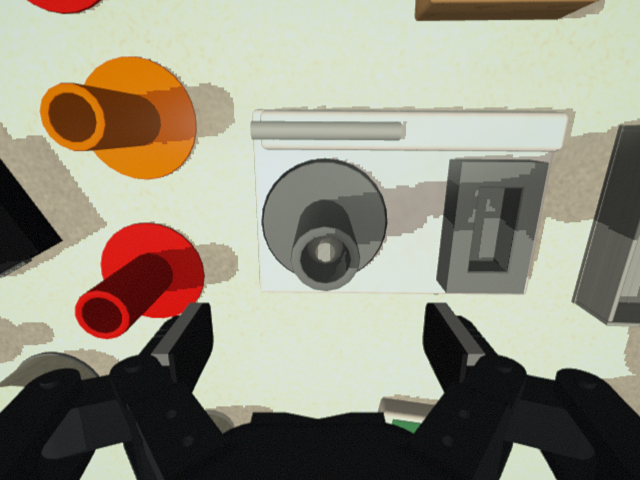

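The wrist view shows the core's ring at (326,258) with the spindle tip inside it at (326,250). The socket hole spans x from 469 to 518 and y from 187 to 270.

Run:
```python
from h import *
s=sense()
a=cv2.imread("pics/w1.png")
print("core",onz("wrist",(326,258),120,s),"tip",onz("wrist",(326,250),106,s))
print("flange",onz("wrist",(324,222),40,s))
for p in [(476,187),(518,187),(508,271),(469,271)]:print("sock",onz("wrist",p,56,s))
z=cv2.resize(a[140:310,240:560],None,fx=2.5,fy=2.5,interpolation=cv2.INTER_CUBIC);cv2.imwrite("pics/w1z.png",cv2.convertScaleAbs(z,alpha=1.4))
```

```text
core [586.6   7.7 120. ] tip [586.6   7.6 106. ]
flange [587.1   8.3  40. ]
sock [617.7 -99.2  56. ]
sock [ 617.9 -128.8   56. ]
sock [ 553.8 -132.2   56. ]
sock [ 553.6 -102.6   56. ]
```

View pics/w1z.png

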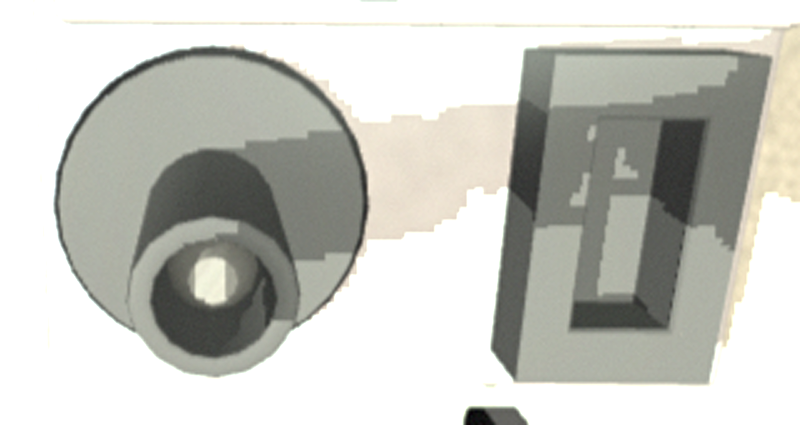

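```bash
python3 -m pendant '[[[0.1,-0.1,0.5,-0.05],[0.1,-0.08,0.5,0],[0,0,0.5,0],[0,0,0.5,0],[0,0,0.5,0],[0,0,0.5,0],[0,0,0.4,0],[0,0,0,0],[0,0,0,0],[0,0,0,0]]]'
python3 -m pendant '[[[0,0,0,0],[0,0,0,0],[0,0,0,0],[0,0,0,0],[0,0,0,0],[0,0,0,0],[0,0,0,0],[0,0,0,0],[0,0,0,0],[0,0,0,0]]]' -0.5 40
```

```text
time: 3.53
tool_pos: [582.6, 2.6, 92.1]
tcp_rot: [179.2, 0.5, -89.8]
ft_force: [-0.7, 0.4, -0.3]
finger_gap: 85.5
time: 4.37
tool_pos: [585.3, 5.7, 96.8]
tcp_rot: [179.5, 0.7, -89.7]
ft_force: [-0.4, 0.8, -0.3]
finger_gap: 38.6
```

Gripped at 38.6 mm, which matches the tube. Lifting.

```bash
python3 -m pendant '[[[0,0,-0.4,0],[0,0,-0.6,0],[0,0,-0.6,0],[0,0,-0.6,0],[0,0,-0.6,0],[0,0,-0.6,0],[0,0,-0.6,0],[0,0,-0.6,0],[0,0,-0.6,0],[0,0,-0.2,0]]]'
python3 - <<'E'
from h import *
s=sense();print(s["tool_pos"],s["tcp_rot"],s["finger_gap"])
cv2.imwrite("pics/w2.png",snapshot("wrist")[:,:,::-1])
E
```

```text
time: 5.2
tool_pos: [586.7, 3.4, 218.4]
tcp_rot: [179.7, 0.7, -89.8]
ft_force: [1.4, 0.4, 0.4]
finger_gap: 38.6
[586.6966487    3.42092676 218.37909506] [179.70148603   0.67834008 -89.76255504] 38.57484515597196
```

View pics/w2.png

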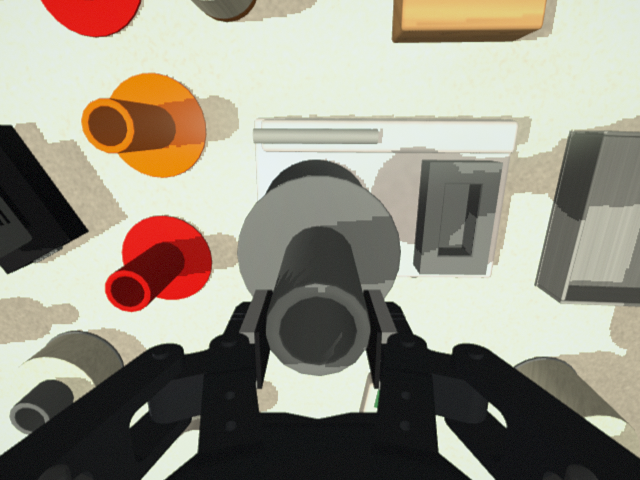

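The wrist view shows the core lifted and held, with its ring at (318,330) and the bare turntable behind it. Next I carry it to the tray.

```bash
python3 -m pendant '[[[1,0.05,0,0],[1,0.05,0.2,0],[1,0.05,0.3,0],[1,0.05,0.4,0],[1,0.05,0.4,0],[1,0,0.4,0],[1,0,0.4,0],[1,0,0.4,0],[1,0,0.4,0],[1,0,0.4,0]]]'
python3 -m pendant '[[[1,0,0,0],[1,0,0.2,0],[1,0,0.4,0],[0.8,0,0.4,0],[0.4,0,0.4,0],[0,0,0.4,0],[0,0,0.4,0],[0,0,0.4,0],[0,0,0,0],[0,0,0,0]]]'
```

```text
time: 6.08
tool_pos: [582.6, -199.1, 146.5]
tcp_rot: [179.7, 0.8, -89.3]
ft_force: [-0.6, 0.2, -0.4]
finger_gap: 38.4
time: 6.92
tool_pos: [577.2, -285.4, 79.8]
tcp_rot: [179.0, 1.2, -89.5]
ft_force: [-0.3, -1.5, -1.0]
finger_gap: 38.8
```

```bash
python3 -m pendant '[[[0.3,0,0.1,0],[0.3,0,0.2,0],[0,0,0.2,0],[0,0,0.1,0],[0,0,0.05,0],[0,0,0,0],[0,0,0,0],[0,0,0,0],[0,0,0,0],[0,0,0,0]]]'
```

```text
time: 7.75
tool_pos: [579.1, -297.0, 67.8]
tcp_rot: [179.2, 1.1, -89.4]
ft_force: [0.3, 0.3, -1.6]
finger_gap: 38.6
```

```bash
python3 -m pendant '[[[0,0,0.1,0],[0,0,0.08,0],[0,0,0.05,0],[0,0,0,0],[0,0,0,0],[0,0,0,0],[0,0,0,0],[0,0,0,0],[0,0,0,0],[0,0,0,0]]]'; python3 -m pendant '[[[0,0,0,0],[0,0,0,0],[0,0,0,0],[0,0,0,0],[0,0,0,0],[0,0,-0.2,0],[0,0,-0.5,0],[0,0,-0.8,0],[0,0,-1,0],[0,0,-1,0]]]' 1
```

```text
time: 8.58
tool_pos: [579.4, -297.0, 63.4]
tcp_rot: [179.2, 1.1, -89.4]
ft_force: [0.4, 0.6, -0.7]
finger_gap: 38.4
time: 9.42
tool_pos: [577.1, -296.4, 131.8]
tcp_rot: [178.7, 1.4, -89.4]
ft_force: [-0.0, 0.1, -0.3]
finger_gap: 85.5
```

```bash
python3 -m pendant '[[[-0.5,0,-1,0],[-1,0.3,-1,0],[-1,0.3,-1,0],[-1,0.3,-1,0],[-1,0.3,-0.5,0],[-1,0.3,0,0],[-1,0.3,0,0],[-1,0.3,0,0],[-1,0.3,0,0],[-1,0.3,0,0]]]'
python3 - <<'E'
from h import *
cv2.imwrite("pics/t2.png",snapshot("top")[:,:,::-1])
E
```

```text
time: 10.25
tool_pos: [525.0, -107.7, 250.7]
tcp_rot: [180.0, 0.8, -89.7]
ft_force: [-0.3, 1.3, -0.5]
finger_gap: 85.6
```

View pics/t2.png

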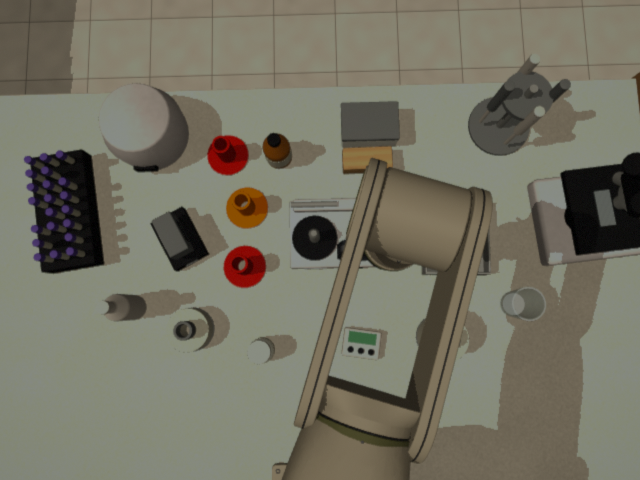

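The top view shows the bare spindle at (314,236). The arm hides the tray, so I'll check the core later. On to the narrow roll.

```bash
python3 -m pendant '[[[-1,0.33,0,0],[-1,0.33,0,0],[-1,0.33,0,0],[-1,0.33,0,0],[-1,0.33,0,0],[-1,0.33,0,0],[-1,0.33,0,0],[-1,0.33,0,0],[-1,0.33,0,0],[-1,0.33,0,0]]]'
python3 -m pendant '[[[-1,0.33,0,0],[-1,0.33,0,0],[-1,0.33,0.4,0],[-1,0.33,0.5,0],[-1,0.33,0.5,0],[-1,0.33,0.5,0],[-1,0.2,0.5,0],[-0.4,0.2,0.5,0],[0,0,0,0],[0,0,0,0]]]'
python3 - <<'E'
from h import *
s=sense();print(s["tool_pos"],s["tcp_rot"])
cv2.imwrite("pics/w3.png",snapshot("wrist")[:,:,::-1])
cv2.imwrite("pics/t3.png",snapshot("top")[:,:,::-1])
E
```

```text
time: 11.13
tool_pos: [455.0, 101.3, 265.4]
tcp_rot: [-179.2, 0.8, -89.7]
ft_force: [0.5, -0.0, -0.1]
finger_gap: 85.4
time: 11.97
tool_pos: [405.7, 260.0, 218.6]
tcp_rot: [-178.4, 1.1, -89.4]
ft_force: [0.7, 0.4, 1.0]
finger_gap: 85.5
[405.70192361 259.97854749 218.64002391] [-178.35246348    1.07371664  -89.41386929]
```

View pics/w3.png

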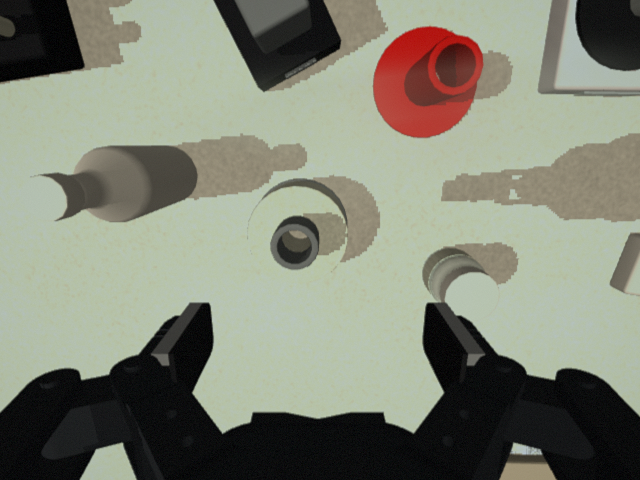

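View pics/t3.png

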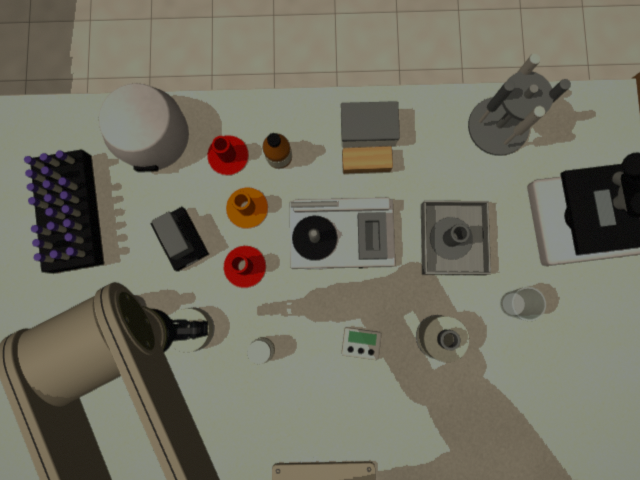

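In the top view the core stands in the tray at (455,237). In the wrist view the narrow roll's ring is at (295,243), with short paper around it. Now its position, and the spindle tip from the top view.

Run:
```python
from h import *
s=sense()
print("roll",onz("wrist",(295,243),84,s),s["tool_pos"],s["tcp_rot"])
p=onz("wrist",(295,243),84,s)
R=Ro.from_euler("xyz",s["tcp_rot"],degrees=True)
print("tool-frame delta/20 for tcp z=58",(R.inv().apply(np.array([p[0],p[1],58])-s["tool_pos"])/20).round(2))
```

```text
roll [396.6 281.1  84. ] [406.07585302 259.45489891 218.7922074 ] [-178.34026502    1.08301211  -89.49177246]
tool-frame delta/20 for tcp z=58 [-0.93  0.7   8.04]
```

```bash
python3 -m pendant '[[[-0.5,0.4,0.5,0],[-0.4,0.3,0.8,0],[0,0,0.9,0],[0,0,0.9,0],[0,0,0.9,0],[0,0,0.9,0],[0,0,0.9,0],[0,0,0.8,0],[0,0,0.4,0],[0,0,0,0]]]'
python3 - <<'E'
from h import *
s=sense();print(s["tool_pos"],s["tcp_rot"])
cv2.imwrite("pics/w4.png",snapshot("wrist")[:,:,::-1])
p=np.array([396.6,281.1,54])
R=Ro.from_euler("xyz",s["tcp_rot"],degrees=True)
print((R.inv().apply(p-s["tool_pos"])/20).round(2))
E
```

```text
time: 12.9
tool_pos: [408.1, 273.5, 84.3]
tcp_rot: [-177.4, 1.4, -90.3]
ft_force: [-1.1, 0.0, -0.1]
finger_gap: 85.4
[408.05941431 273.50617846  84.26996746] [-177.39133391    1.36311558  -90.28722522]
[-0.34  0.64  1.49]
```

View pics/w4.png

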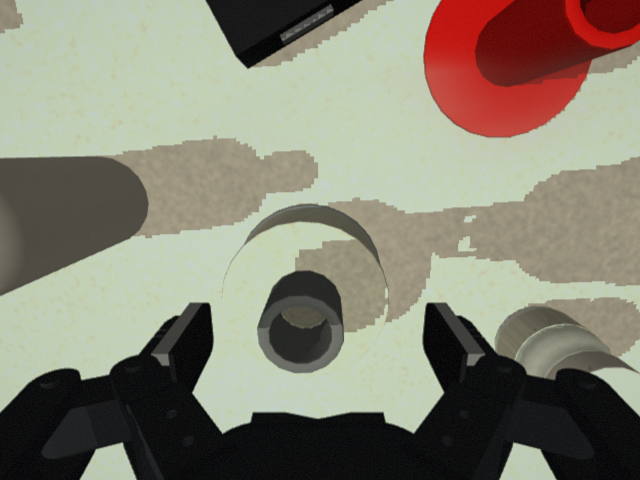

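Run:
```python
from h import *
s=sense()
print(onz("wrist",(301,327),84,s),s["tool_pos"])
```

```text
[396.9 282.1  84. ] [408.37042231 273.72778106  85.15041179]
```

```bash
python3 -m pendant '[[[-0.2,0.35,0.1,0],[-0.15,0.25,0.3,0],[0,0.05,0.4,0],[0,0,0.4,0],[0,0,0.15,0],[0,0,0,0],[0,0,0,0],[0,0,0,0],[0,0,0,0],[0,0,0,0]]]'
```

```text
time: 13.78
tool_pos: [398.7, 283.6, 60.3]
tcp_rot: [-177.0, 1.6, -90.3]
ft_force: [-0.2, 0.8, 0.1]
finger_gap: 85.2
```

```bash
python3 -m pendant '[[[0.05,0.1,0.15,0],[0,0,0.1,0],[0,0,0.05,0],[0,0,0,0],[0,0,0,0],[0,0,0,0],[0,0,0,0],[0,0,0,0],[0,0,0,0],[0,0,0,0]]]' - 60
python3 -m pendant '[[[0,0,0,0],[0,0,0,0],[0,0,0,0],[0,0,0,0],[0,0,0,0],[0,0,0,0],[0,0,0,0],[0,0,0,0],[0,0,0,0],[0,0,0,0]]]' -0.5 60
```

```text
time: 14.62
tool_pos: [397.5, 282.8, 54.2]
tcp_rot: [-176.9, 1.6, -90.3]
ft_force: [0.1, 0.4, -0.9]
finger_gap: 85.4
time: 15.45
tool_pos: [398.0, 282.9, 55.0]
tcp_rot: [-176.9, 1.6, -90.3]
ft_force: [-0.7, 0.1, 1.5]
finger_gap: 38.5
```

```bash
python3 -m pendant '[[[0,0,-0.3,0],[0,0,-0.6,0],[0,0,-0.7,0],[0,0,-0.8,0],[0,0,-0.8,0],[0,0,-0.8,0],[0,0,-0.8,0],[0,0,-0.8,0],[0,0,-0.8,0],[0,0,-0.2,0]]]'
```

```text
time: 16.28
tool_pos: [385.4, 276.6, 188.7]
tcp_rot: [-177.5, 1.3, -90.3]
ft_force: [0.8, 0.3, -1.7]
finger_gap: 38.2
```

```bash
python3 -m pendant '[[[0.5,-0.4,-0.3,0],[0.9,-0.7,-0.2,0],[1,-0.75,0,0],[1,-0.75,0,0],[1,-0.75,0,0],[1,-0.75,0,0],[1,-0.75,0,0],[1,-0.75,0,0],[1,-0.75,0,0],[1,-0.75,0,0]]]'
```

```text
time: 17.12
tool_pos: [526.8, 83.6, 196.4]
tcp_rot: [-177.8, 1.4, -89.8]
ft_force: [-0.7, 0.4, -2.6]
finger_gap: 38.3
```

```bash
python3 -m pendant '[[[1,-0.7,0,0],[0.9,-0.7,0,0],[0.6,-0.5,0,0],[0.4,-0.3,0,0],[0.3,-0.2,0,0],[0.1,-0.1,0,0],[0,0,0,0],[0,0,0,0],[0,0,0,0],[0,0,0,0]]]'
python3 - <<'E'
from h import *
s=sense();print(s["tool_pos"],s["tcp_rot"])
for n in("wrist","top","scene"):cv2.imwrite(f"pics/{n}5.png",snapshot(n)[:,:,::-1])
a=cv2.imread("pics/wrist5.png")
b=cv2.imread("pics/scene5.png")[130:300,230:430]
cv2.imwrite("pics/s5z.png",cv2.resize(b,None,fx=3.4,fy=3.4,interpolation=cv2.INTER_CUBIC))
R=Ro.from_euler("xyz",s["tcp_rot"],degrees=True);print("tool z",R.apply([0,0,1]).round(3))
E
```

```text
time: 17.95
tool_pos: [576.8, 11.8, 189.6]
tcp_rot: [-178.4, 1.5, -90.0]
ft_force: [0.6, 0.7, -1.9]
finger_gap: 38.3
[576.79754399  11.79753123 189.57066774] [-178.39644266    1.48611289  -90.03399372]
tool z [ 0.028  0.026 -0.999]
```

View pics/wrist5.png

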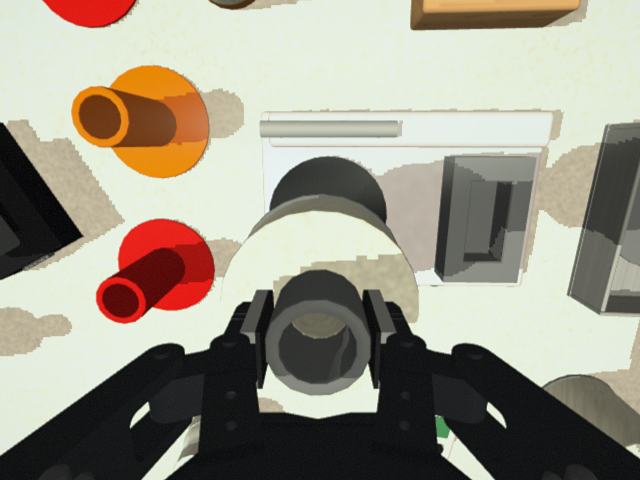

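View pics/s5z.png

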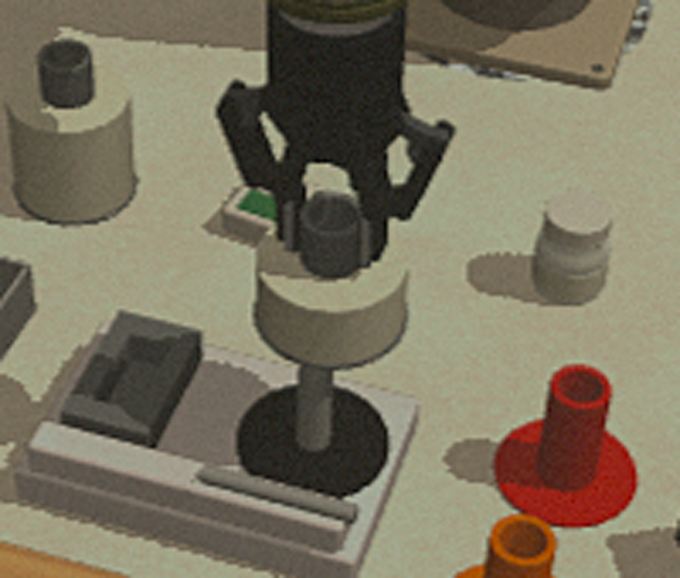

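The scene view shows the roll held about 40 mm above the spindle tip, nearly upright. I'll work out the correction from the grasp pose and check it against the ring and paper edge.

```bash
python3 - <<'E'
from h import *
s=sense()
Rg=Ro.from_euler("xyz",[-176.9,1.6,-90.3],degrees=True);tg=np.array([398.,282.9,55])
R=Ro.from_euler("xyz",s["tcp_rot"],degrees=True);t=s["tool_pos"]
for z in(0,84):print("roll pt",z,(t+R.apply(Rg.inv().apply(np.array([396.8,281.6,z])-tg))).round(1))
d=R.apply(Rg.inv().apply([0,0,1]));print("axis",d.round(3))
ztop=(t+R.apply(Rg.inv().apply(np.array([396.8,281.6,84])-tg)))[2]
print("ring wrist",onz("wrist",(318.5,338),ztop,s))
S=lambda u,v:(u/3.4+230-.3,v/3.4+130-.3)
print("ring scene",onz("scene",S(332,209),ztop), "flange bottom scene rim L/R", onz("scene",S(255,315),ztop-84+2),onz("scene",S(406,318),ztop-84+2))
print("spindle tip scene check")
E
python3 - <<'E'
import cv2
a=cv2.imread("pics/wrist5.png")[150:420,200:440]
cv2.imwrite("pics/w5z.png",cv2.convertScaleAbs(cv2.resize(a,None,fx=2.2,fy=2.2,interpolation=cv2.INTER_CUBIC),alpha=1.3))
E
```

```text
roll pt 0 [574.4  10.2 134.8]
roll pt 84 [576.6  10.3 218.8]
axis [0.026 0.002 1.   ]
ring wrist [577.6  11.3 218.8]
ring scene [570.1   9.2 218.8] flange bottom scene rim L/R [589.5 -31.5 136.8] [560.9  57.  136.8]
spindle tip scene check
```

View pics/w5z.png

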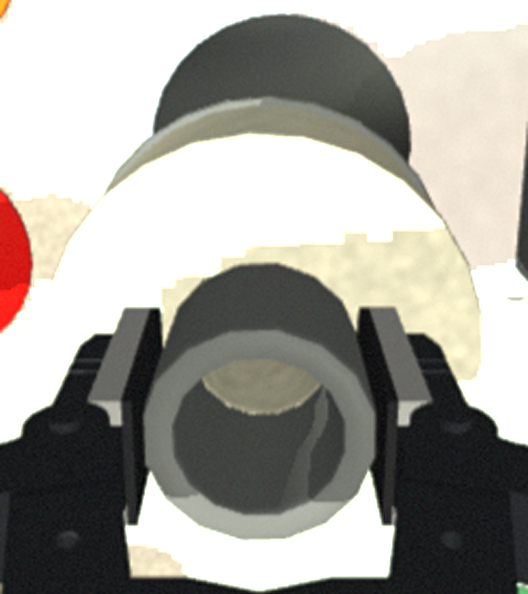

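```bash
python3 -m pendant '[[[0.08,-0.2,0,0],[0.07,-0.2,0,0],[0.02,-0.17,0,0],[0,0,0,0],[0,0,0,0],[0,0,0,0],[0,0,0,0],[0,0,0,0],[0,0,0,0],[0,0,0,0]]]'
cat > rp.py <<'E'
from h import *
s=sense()
Rg=Ro.from_euler("xyz",[-176.9,1.6,-90.3],degrees=True);tg=np.array([398.,282.9,55])
R=Ro.from_euler("xyz",s["tcp_rot"],degrees=True);t=s["tool_pos"]
b=t+R.apply(Rg.inv().apply(np.array([396.8,281.6,0])-tg))
print("bottom",b.round(1),"axis",R.apply(Rg.inv().apply([0,0,1])).round(3),"f",s["ft_force"].round(1),"m",s["wrist_torque"].round(2))
print("units to tip",(R.inv().apply(np.array([586.6,7.5,b[2]])-b)/20).round(2), "vert per unit z", (R.inv().apply([0,0,-1])).round(3))
E
python3 rp.py
```

```text
time: 18.93
tool_pos: [589.8, 8.3, 190.3]
tcp_rot: [-178.3, 1.5, -90.0]
ft_force: [-0.1, 0.3, -3.6]
finger_gap: 38.1
bottom [587.2   6.8 135.4] axis [0.025 0.002 1.   ] f [-0.1  0.3 -3.6] m [-0.09 -0.03 -0.06]
units to tip [-0.03  0.03 -0.  ] vert per unit z [0.026 0.029 0.999]
```

```bash
python3 -m pendant '[[[-0.02,0.03,0.2,0],[0,0.01,0.3,0],[0.01,0.01,0.3,0],[0.01,0.01,0.1,0],[0,0,0,0],[0,0,0,0],[0,0,0,0],[0,0,0,0],[0,0,0,0],[0,0,0,0]]]'
python3 rp.py
python3 - <<'E'
from h import *
a=snapshot("scene")[130:300,230:430,::-1]
cv2.imwrite("pics/s6z.png",cv2.convertScaleAbs(cv2.resize(a,None,fx=3.4,fy=3.4,interpolation=cv2.INTER_CUBIC),alpha=1.4))
E
```

```text
time: 19.77
tool_pos: [588.4, 8.9, 169.6]
tcp_rot: [-178.4, 1.5, -90.0]
ft_force: [-0.6, 0.1, -1.7]
finger_gap: 38.0
bottom [585.8   7.4 114.7] axis [0.026 0.002 1.   ] f [-0.6  0.1 -1.7] m [-0.05  0.03 -0.03]
units to tip [-0.   -0.04  0.  ] vert per unit z [0.026 0.028 0.999]
```

View pics/s6z.png

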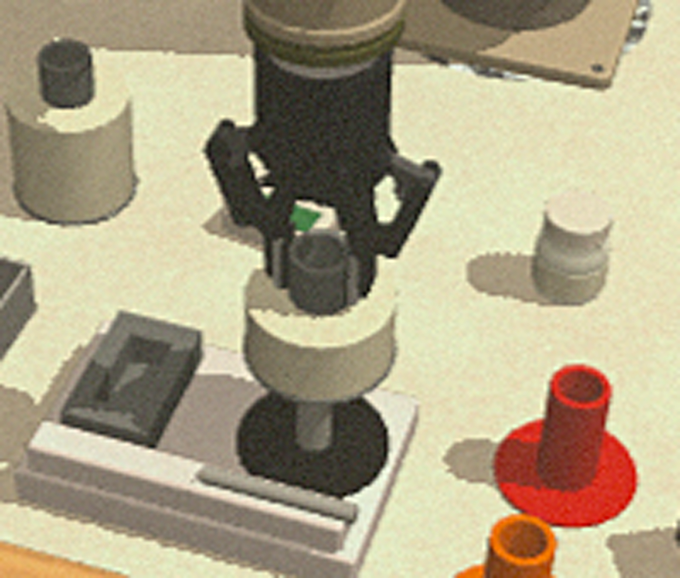

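Run:
```python
from h import *
K,M=cam("scene");W=np.linalg.inv(M)
for p in[(586.6,7.5,36),(586.6,7.5,40),(586.6,7.5,114.7),(586.6,7.5,163),(588,7.5,199)]:
    c=K@(W[:3]@[*p,1]);u=c[:2]/c[2];print(p,((u-[230,130])*3.4).round(0))
```

```text
(586.6, 7.5, 36) [311. 437.]
(586.6, 7.5, 40) [312. 432.]
(586.6, 7.5, 114.7) [315. 351.]
(586.6, 7.5, 163) [317. 295.]
(588, 7.5, 199) [318. 252.]
```

```bash
python3 -m pendant '[[[0.05,-0.03,0.2,0],[0.01,0.01,0.3,0],[0.01,0.01,0.3,0],[0.01,0.01,0.3,0],[0.01,0.01,0.3,0],[0.01,0.01,0.3,0],[0.01,0.01,0.3,0],[0.01,0.01,0.3,0],[0,0,0,0],[0,0,0,0]]]'
python3 rp.py
```

```text
time: 20.65
tool_pos: [588.9, 7.5, 117.7]
tcp_rot: [-178.4, 1.5, -90.0]
ft_force: [1.3, -0.5, -1.3]
finger_gap: 37.9
bottom [586.3   6.1  62.7] axis [0.026 0.002 1.   ] f [ 1.3 -0.5 -1.3] m [-0.02 -0.27 -0.03]
units to tip [-0.07 -0.02  0.  ] vert per unit z [0.026 0.028 0.999]
```

On the spindle with no resistance; the bottom is at about 63 mm and the turntable at 36 mm. Continuing down gently.

```bash
python3 -m pendant '[[[0.01,0.01,0.3,0],[0.01,0.01,0.3,0],[0.01,0.01,0.25,0],[0,0,0.2,0],[0,0,0.1,0],[0,0,0.05,0],[0,0,0.05,0],[0,0,0,0],[0,0,0,0],[0,0,0,0]]]'
python3 rp.py
```

```text
time: 21.48
tool_pos: [589.7, 7.5, 92.6]
tcp_rot: [-178.3, 1.5, -90.0]
ft_force: [0.0, 0.3, -2.8]
finger_gap: 38.3
bottom [587.1   6.1  37.7] axis [0.025 0.002 1.   ] f [ 0.   0.3 -2.8] m [-0.04  0.03 -0.03]
units to tip [-0.07  0.03  0.  ] vert per unit z [0.026 0.029 0.999]
```

```bash
python3 -m pendant '[[[0,0,0.1,0],[0,0,0.05,0],[0,0,0,0],[0,0,0,0],[0,0,0,0],[0,0,0,0],[0,0,0,0],[0,0,0,0],[0,0,0,0],[0,0,0,0]]]' 1
python3 -m pendant '[[[0,0,-0.2,0],[0,0,-0.4,0],[0,0,-0.6,0],[0,0,-0.8,0],[0,0,-0.8,0],[0,0,-0.8,0],[0,0,-0.8,0],[-0.5,0,-0.5,0],[-1,0,0,0],[-1,0,0,0]]]'
python3 - <<'E'
from h import *
s=sense();print(s["tcp_rot"])
for n in("wrist","scene"):cv2.imwrite(f"pics/{n}7.png",snapshot(n)[:,:,::-1])
a=cv2.imread("pics/scene7.png")[130:300,230:430]
cv2.imwrite("pics/s7z.png",cv2.convertScaleAbs(cv2.resize(a,None,fx=3.4,fy=3.4,interpolation=cv2.INTER_CUBIC),alpha=1.4))
E
```

```text
time: 22.32
tool_pos: [591.0, 7.6, 90.5]
tcp_rot: [-178.2, 1.5, -90.0]
ft_force: [0.7, 0.2, -0.1]
finger_gap: 85.1
time: 23.15
tool_pos: [588.6, 53.5, 203.8]
tcp_rot: [-177.9, 1.4, -90.3]
ft_force: [0.1, 0.4, -1.1]
finger_gap: 85.5
[-177.87351137    1.4034      -90.29017466]
```

View pics/wrist7.png

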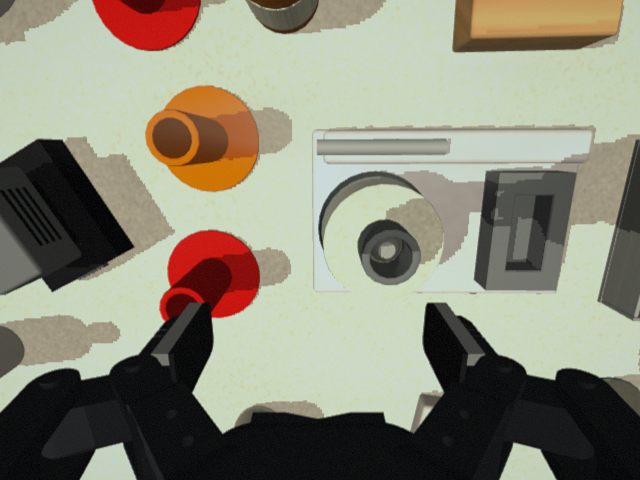

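View pics/s7z.png

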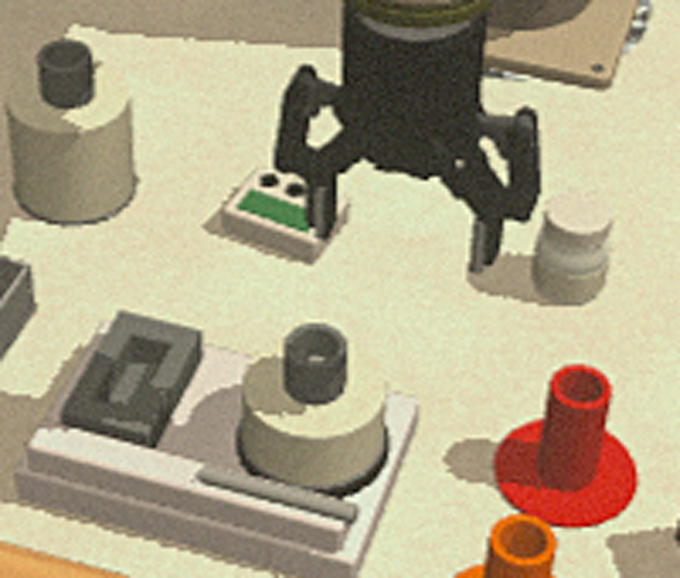

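The roll is home: its flange lies concentric on the turntable in the scene view at (315,440), and the spindle is centred in the bore in the wrist view at (388,250). Next, the pack. I move along +y, then turn about -6.2 units.

```bash
python3 -m pendant '[[[-1,0,-0.2,0],[-1,0,-0.2,0],[-1,0,0,0],[-1,0,0,0],[-1,0,0,0],[-1,0,0,0],[-1,0,0,0],[-1,0,0,0],[-0.5,0,0,-0.8],[0,0,0,-0.9]]]'
python3 -m pendant '[[[0,0,0,-0.9],[0,0,0,-0.9],[0,0,0,-0.9],[0,0,0,-0.9],[0,0,0,-0.6],[0,0,0,0],[0,0,0,0],[0,0,0,0],[0,0,0,0],[0,0,0,0]]]'
python3 - <<'E'
from h import *
s=sense();print(s["tool_pos"],s["tcp_rot"])
for n in("wrist",):cv2.imwrite(f"pics/{n}8.png",snapshot(n)[:,:,::-1])
E
```

```text
time: 24.08
tool_pos: [586.8, 233.5, 220.0]
tcp_rot: [-177.7, 1.1, -82.2]
ft_force: [-0.9, -0.9, 0.6]
finger_gap: 85.4
time: 24.92
tool_pos: [585.1, 234.9, 221.2]
tcp_rot: [-177.6, 0.2, -61.8]
ft_force: [-0.5, -0.3, 0.5]
finger_gap: 85.4
[585.1367326  234.87025029 221.23073693] [-1.77594702e+02  1.60645349e-01 -6.18146240e+01]
```

View pics/wrist8.png

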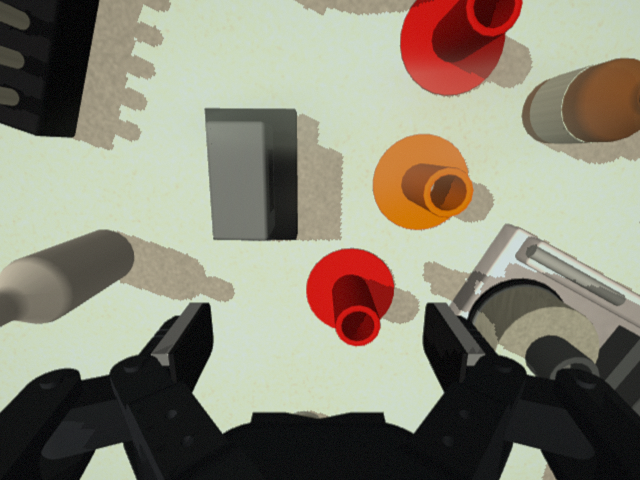

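Run:
```python
from h import *
a=cv2.imread("pics/wrist8.png")[95:255,190:320]
cv2.imwrite("pics/w8z.png",cv2.convertScaleAbs(cv2.resize(a,None,fx=3.6,fy=3.6,interpolation=cv2.INTER_CUBIC),alpha=1.6,beta=20))
```

```text
(no output)
```

View pics/w8z.png

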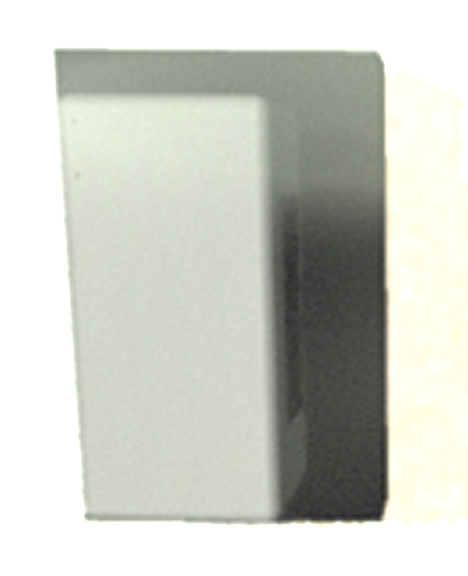

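Run:
```python
from h import *
s=sense()
Z=lambda u,v:(u/3.6+190-.36,v/3.6+95-.36)
P=np.array([onz("wrist",Z(*p),93,s) for p in[(60,96),(268,96),(278,520),(86,520)]]);print(P)
c=P.mean(0);print("centre",c,[np.linalg.norm(P[i]-P[i-1]).round(1) for i in range(4)])
for i,j in((3,0),(2,1)):
    d=P[j]-P[i];print("yaw",np.degrees(np.arctan2(d[1],d[0])).round(2))
d=P[1]-P[0];print("short yaw",np.degrees(np.arctan2(d[1],d[0])).round(2))
C=np.array([onz("wrist",Z(*p),30,s) for p in[(55,50),(382,52)]]);d=C[1]-C[0];print("charger far edge",C,np.degrees(np.arctan2(d[1],d[0])),np.linalg.norm(d))
R=Ro.from_euler("xyz",s["tcp_rot"],degrees=True)
print((R.inv().apply(np.array([c[0],c[1],56])-s["tool_pos"])/20).round(2))
```

```text
[[622.1 348.4  93. ]
 [642.  311.4  93. ]
 [563.7 270.6  93. ]
 [543.8 307.6  93. ]]
centre [592.9 309.5  93. ] [np.float64(88.3), np.float64(42.0), np.float64(88.3), np.float64(42.0)]
yaw 27.52
yaw 27.52
short yaw -61.73
charger far edge [[626.5 372.6  30. ]
 [664.1 301.3  30. ]] -62.19511163570995 80.60676150299058
[-3.08 -1.76  8.35]
```

```bash
python3 -m pendant '[[[-0.7,-0.4,0.2,0],[-0.8,-0.5,0.6,0],[-0.7,-0.4,0.8,0],[-0.5,-0.3,0.8,0],[-0.2,-0.1,0.8,0],[0,0,0.8,0],[0,0,0.6,0],[0,0,0.2,0],[0,0,0,0],[0,0,0,0]]]'
cat > pk.py <<'E'
from h import *
import sys
c=np.array([float(x) for x in sys.argv[1:4]]);s=sense()
R=Ro.from_euler("xyz",s["tcp_rot"],degrees=True)
print(s["tool_pos"].round(1),s["tcp_rot"].round(2),"tool z",R.apply([0,0,1]).round(3),"f",s["ft_force"].round(1),"m",s["wrist_torque"].round(2))
print("units",(R.inv().apply(c-s["tool_pos"])/20).round(2))
E
python3 pk.py 592.9 309.5 56
python3 - <<'E'
from h import *
cv2.imwrite(f"pics/w9.png",snapshot("wrist")[:,:,::-1])
E
```

```text
time: 25.8
tool_pos: [593.2, 306.8, 125.3]
tcp_rot: [-177.4, 0.1, -62.2]
ft_force: [0.3, 0.1, 0.2]
finger_gap: 85.5
[593.2 306.8 125.3] [-1.7737e+02  1.1000e-01 -6.2170e+01] tool z [ 0.04   0.023 -0.999] f [0.3 0.1 0.2] m [0.03 0.08 0.05]
units [-0.12  0.11  3.46]
```

View pics/w9.png

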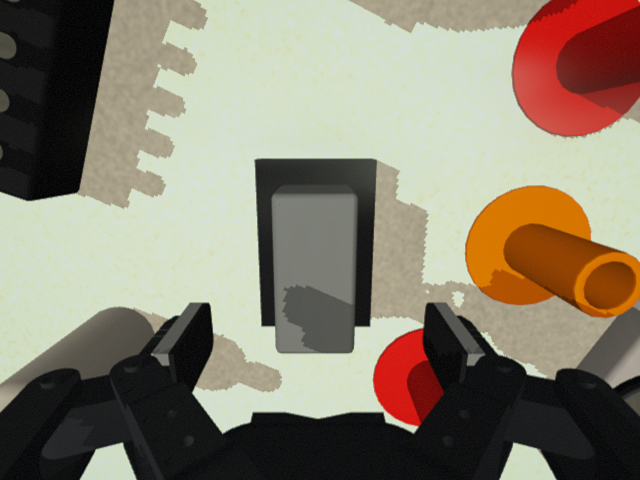

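```bash
python3 - <<'E'
from h import *
s=sense()
P=np.array([onz("wrist",p,93,s) for p in[(273,194),(357,193),(353,353),(276,352)]]);print(P,P.mean(0))
for i,j in((3,0),(2,1)):
    d=P[j]-P[i];print("yaw",np.degrees(np.arctan2(d[1],d[0])).round(2),np.linalg.norm(d).round(1))
E
python3 -m pendant '[[[-0.1,0,0.3,0],[0,0.02,0.5,0],[0,0.02,0.5,0],[0,0.02,0.5,0],[0,0.02,0.5,0],[0,0.02,0.5,0],[0,0.02,0.3,0],[0,0,0.1,0],[0,0,0,0],[0,0,0,0]]]'
python3 pk.py 592.9 309.5 56
```

```text
[[622.5 348.6  93. ]
 [642.4 312.   93. ]
 [563.9 270.3  93. ]
 [544.3 308.4  93. ]] [593.275 309.825  93.   ]
yaw 27.21 87.9
yaw 27.98 88.9
time: 26.68
tool_pos: [594.2, 308.7, 56.7]
tcp_rot: [-177.2, 0.1, -62.3]
ft_force: [-0.2, -0.1, -0.1]
finger_gap: 85.4
[594.2 308.7  56.7] [-1.7719e+02  9.0000e-02 -6.2260e+01] tool z [ 0.043  0.024 -0.999] f [-0.2 -0.1 -0.1] m [-0.02  0.    0.01]
units [-0.07  0.04  0.03]
```

```bash
python3 -m pendant '[[[0,0,0,0],[0,0,0,0],[0,0,0,0],[0,0,0,0],[0,0,0,0],[0,0,0,0],[0,0,0,0],[0,0,0,0],[0,0,0,0],[0,0,0,0]]]' -0.4 70
python3 pk.py 592.9 309.5 56
python3 -m pendant '[[[0,0.02,-0.3,0],[0,-0.02,-0.5,0],[0,-0.02,-0.7,0],[0,-0.02,-0.8,0],[0,-0.02,-0.8,0],[0,-0.02,-0.8,0],[0,0,-0.8,0],[0,0,-0.5,0],[0,0,0,0],[0,0,0,0]]]'
python3 pk.py 592.9 309.5 160
```

```text
time: 27.52
tool_pos: [595.0, 309.1, 58.5]
tcp_rot: [-177.1, 0.1, -62.3]
ft_force: [-0.5, -0.3, -1.1]
finger_gap: 43.0
[595.  309.1  58.5] [-1.7706e+02  8.0000e-02 -6.2250e+01] tool z [ 0.045  0.025 -0.999] f [-0.5 -0.3 -1.1] m [0.02 0.03 0.01]
units [-0.07  0.09  0.12]
time: 28.35
tool_pos: [592.2, 307.4, 177.4]
tcp_rot: [-176.8, 0.1, -62.3]
ft_force: [-0.4, -0.9, -3.1]
finger_gap: 43.3
[592.2 307.4 177.4] [-1.7679e+02  5.0000e-02 -6.2250e+01] tool z [ 0.049  0.027 -0.998] f [-0.4 -0.9 -3.1] m [0.04 0.05 0.01]
units [-0.08 -0.03  0.87]
```

Pack held (gap 43 mm). Before turning I'll refine the socket position and yaw from the wrist7 view.

Run:
```python
from h import *
a=cv2.imread("pics/wrist7.png")[110:310,300:610]
cv2.imwrite("pics/w7z.png",cv2.convertScaleAbs(cv2.resize(a,None,fx=2.5,fy=2.5,interpolation=cv2.INTER_CUBIC),alpha=1.3))
```

```text
(no output)
```

View pics/w7z.png

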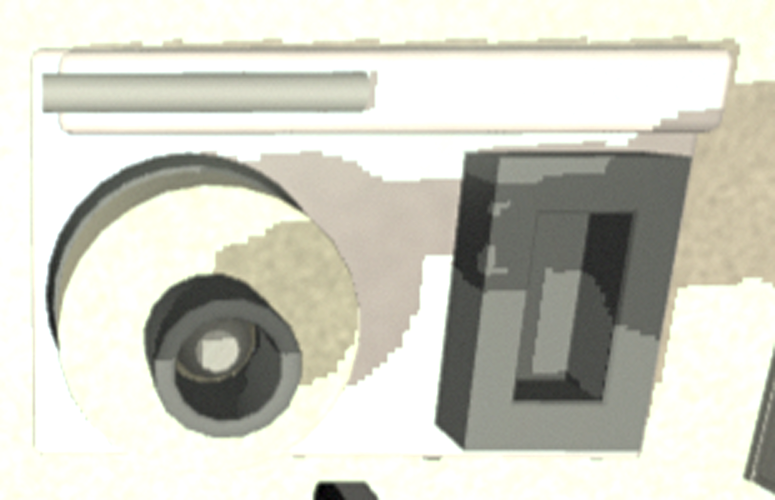

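Run:
```python
from h import *
s={"tool_pos":np.array([588.6,53.5,203.8]),"tcp_rot":np.array([-177.87,1.40,-90.29])}
Z=lambda u,v:(u/2.5+300-.3,v/2.5+110-.3)
def rep(n,pts,z):
    P=np.array([onz("wrist",Z(*p),z,s) for p in pts]);print(n,P.tolist(),"c",P.mean(0).round(1))
    for i,j in((3,0),(2,1)):
        d=P[j]-P[i];print("  x-yaw",np.degrees(np.arctan2(d[1],d[0])).round(2),np.linalg.norm(d).round(1))
    for i,j in((1,0),(2,3)):
        d=P[j]-P[i];print("  y-yaw",np.degrees(np.arctan2(d[1],d[0])).round(2)-90,np.linalg.norm(d).round(1))
rep("hole",[(537,211),(635,211),(604,402),(514,400)],56)
rep("block",[(500,155),(692,157),(640,451),(464,448)],56)
print("tip",onz("wrist",Z(217,352),106,s))
T=lambda u,v:(u/3+140-.33,v/3+185-.33)
# top view, bigger zoom of first picture for yaw
a=cv2.imread("pics/t3.png")[190:280,280:400];cv2.imwrite("pics/t3z.png",cv2.convertScaleAbs(cv2.resize(a,None,fx=6.5,fy=6.5,interpolation=cv2.INTER_CUBIC),alpha=1.4))
```

```text
hole [[618.8, -100.4, 56.0], [618.7, -131.5, 56.0], [553.9, -131.5, 56.0], [554.5, -101.2, 56.0]] c [ 586.5 -116.2   56. ]
  x-yaw 0.71 64.3
  x-yaw 0.0 64.8
  y-yaw -0.18000000000000682 31.1
  y-yaw -1.1299999999999955 30.3
block [[636.6, -86.5, 56.0], [635.8, -146.5, 56.0], [536.1, -146.3, 56.0], [536.9, -86.4, 56.0]] c [ 586.4 -116.4   56. ]
  x-yaw -0.06 99.7
  x-yaw -0.11 99.7
  y-yaw -0.7600000000000051 60.0
  y-yaw -0.769999999999996 59.9
tip [585.7   8.7 106. ]
```

View pics/t3z.png

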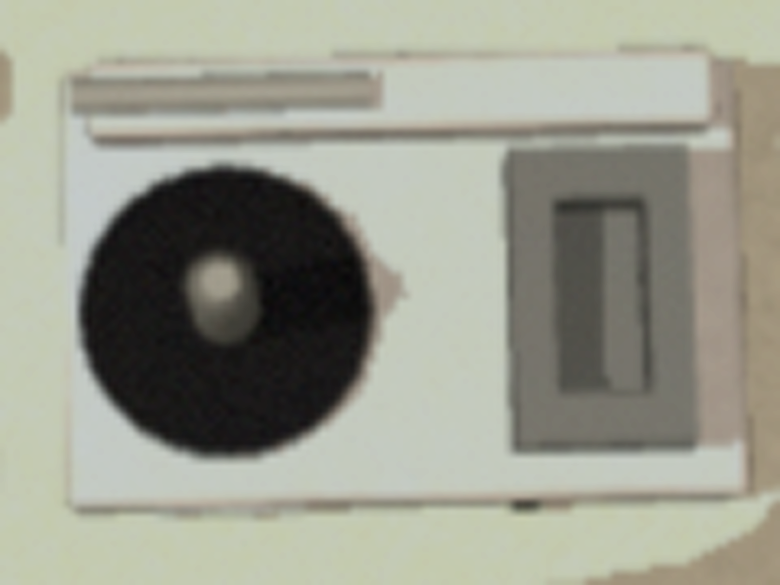

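The wrist view gives the block as 60.0 × 99.7 mm, matching the given size. Its centre is (586.4, -116.4), 125 mm from the spindle, at a yaw of about -0.4°. I'll raise the pack, turn it +6.15 units and carry it across above the roll's tube top at 120 mm.

```bash
python3 -m pendant '[[[0,0,-0.6,0.8],[0,0,-0.6,0.9],[0,0,-0.4,0.9],[0,0,0,0.9],[0,0,0,0.9],[0,0,0,0.9],[0,0,0,0.7],[0.3,0,0,0],[0.6,0,0,0],[0.8,0,0,0]]]'
python3 pk.py 586.4 -116.8 200
```

```text
time: 29.18
tool_pos: [585.6, 271.6, 200.9]
tcp_rot: [-177.9, 1.4, -90.6]
ft_force: [0.2, -1.4, -1.7]
finger_gap: 43.3
[585.6 271.6 200.9] [-177.86    1.35  -90.64] tool z [ 0.038  0.023 -0.999] f [ 0.2 -1.4 -1.7] m [-0.   -0.01 -0.07]
units [19.41 -0.27 -0.4 ]
```

```bash
python3 -m pendant '[[[1,0,0,0],[1,0,0,0],[1,0,-0.1,0],[1,0,0,0],[1,0,0,0],[1,0,0,0],[1,0,0,0],[1,0,0,0],[1,0,0,0],[1,0,0,0]]]'
python3 pk.py 586.4 -116.8 200
```

```text
time: 30.02
tool_pos: [578.9, 52.9, 191.3]
tcp_rot: [-178.4, 1.0, -89.4]
ft_force: [0.2, 0.1, -2.0]
finger_gap: 43.1
[578.9  52.9 191.3] [-178.4     1.05  -89.35] tool z [ 0.028  0.019 -0.999] f [ 0.2  0.1 -2. ] m [-0.02 -0.    0.  ]
units [ 8.48 -0.3  -0.58]
```

```bash
python3 -m pendant '[[[1,-0.05,-0.2,0.1],[1,-0.05,-0.2,0.1],[1,-0.05,0,0],[1,0,0,0],[1,0,0,0],[1,0,0,0],[1,0,0,0],[0.8,0,0,0],[0.4,0,0,0],[0,0,0,0]]]'
python3 pk.py 586.4 -116.8 200
```

```text
time: 30.85
tool_pos: [572.7, -132.5, 190.7]
tcp_rot: [-178.9, 0.9, -89.6]
ft_force: [-0.2, 0.5, -2.4]
finger_gap: 43.3
[ 572.7 -132.5  190.7] [-178.91    0.9   -89.57] tool z [ 0.019  0.016 -1.   ] f [-0.2  0.5 -2.4] m [-0.04  0.02 -0.02]
units [-0.79 -0.7  -0.44]
```

```bash
cat > pp.py <<'E'
from h import *
Rg=Ro.from_euler("xyz",[-177.06,.08,-62.25],degrees=True);tg=np.array([595.,309.1,58.5])
o=Rg.inv().apply(np.array([593.1,309.6,18])-tg)
jx=Rg.inv().apply(np.array([593.1,309.6,75])-tg)[0]; o[0]-=jx
Rp=Rg.inv()*Ro.from_euler("z",27.75,degrees=True)
def pack(s):
    R=Ro.from_euler("xyz",s["tcp_rot"],degrees=True)
    return s["tool_pos"]+R.apply(o),(R*Rp),R
if __name__=="__main__":
    s=sense();b,Q,R=pack(s)
    print("jaw off",jx.round(1),"pack bottom",b.round(1),"axis",Q.apply([0,0,1]).round(3),"yaw",(Q.as_euler("xyz",degrees=True)[2]).round(2))
    print("units to mouth",(R.inv().apply(np.array([586.3,-116.8,b[2]])-b)/20).round(3),"vert",R.inv().apply([0,0,-1]).round(3),"f",s["ft_force"].round(1),"m",s["wrist_torque"].round(2))
E
python3 pp.py
python3 - <<'E'
from h import *
for n in("wrist","scene"):cv2.imwrite(f"pics/{n}10.png",snapshot(n)[:,:,::-1])
a=cv2.imread("pics/scene10.png")[130:300,230:430]
cv2.imwrite("pics/s10z.png",cv2.convertScaleAbs(cv2.resize(a,None,fx=3.4,fy=3.4,interpolation=cv2.INTER_CUBIC),alpha=1.4))
E
```

```text
jaw off -1.4 pack bottom [ 570.  -132.   150.3] axis [ 0.032 -0.014  0.999] yaw 0.45
units to mouth [-0.753 -0.821  0.027] vert [0.016 0.019 1.   ] f [-0.2  0.5 -2.4] m [-0.04  0.02 -0.02]
```

View pics/wrist10.png

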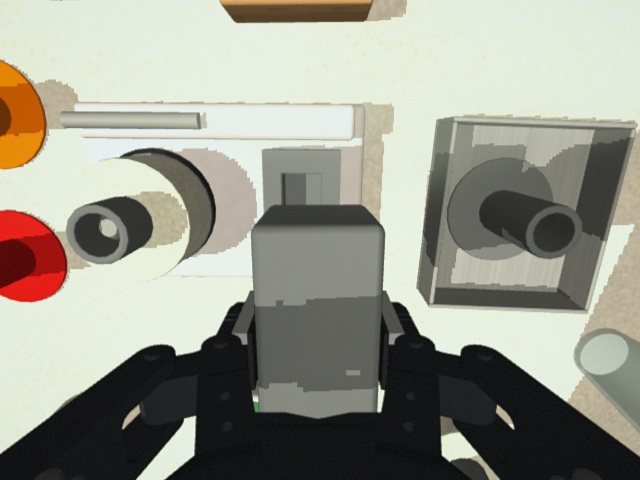

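View pics/s10z.png

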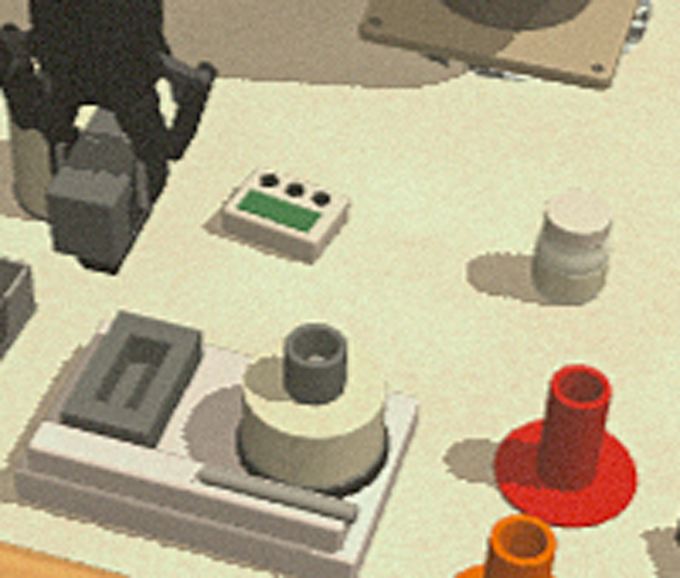

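The scene view shows the pack held upright at (95,210) and the socket free at (132,375). In the wrist view the roll is seated and the core is standing in the tray at (535,225). I'll align over the mouth and come down partway.

```bash
python3 -m pendant '[[[-0.2,-0.25,0.3,0.1],[-0.2,-0.25,0.5,0.1],[-0.2,-0.2,0.5,0],[-0.1,-0.1,0.5,0],[0,0,0.5,0],[0,0,0.3,0],[0,0,0.1,0],[0,0,0,0],[0,0,0,0],[0,0,0,0]]]'
python3 pp.py
python3 - <<'E'
from h import *
for n in("wrist","scene","top"):cv2.imwrite(f"pics/{n}11.png",snapshot(n)[:,:,::-1])
a=cv2.imread("pics/scene11.png")[150:300,230:370]
cv2.imwrite("pics/s11z.png",cv2.convertScaleAbs(cv2.resize(a,None,fx=4,fy=4,interpolation=cv2.INTER_CUBIC),alpha=1.5))
E
```

```text
time: 31.78
tool_pos: [590.7, -107.5, 128.4]
tcp_rot: [-179.2, 1.1, -90.1]
ft_force: [0.3, -1.4, -1.9]
finger_gap: 43.0
jaw off -1.4 pack bottom [ 587.7 -106.7   88. ] axis [ 0.037 -0.018  0.999] yaw -0.05
units to mouth [ 0.503  0.07  -0.011] vert [0.02  0.014 1.   ] f [ 0.3 -1.4 -1.9] m [ 0.02 -0.02  0.02]
```

View pics/wrist11.png

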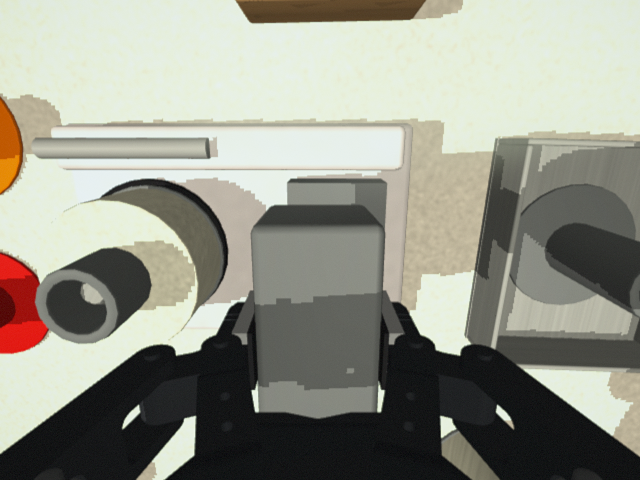

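View pics/s11z.png

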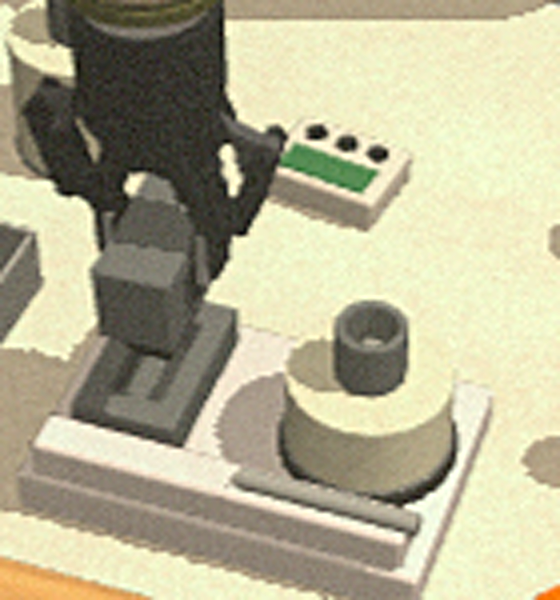

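```bash
python3 -m pendant '[[[0.25,0.03,0,0.03],[0.2,0.03,0,0.03],[0.05,0,0,0],[0,0,0,0],[0,0,0,0],[0,0,0,0],[0,0,0,0],[0,0,0,0],[0,0,0,0],[0,0,0,0]]]'
python3 pp.py
python3 - <<'E'
from h import *
s=sense();print(s["tool_pos"],s["tcp_rot"])
a=snapshot("wrist")[:,:,::-1];cv2.imwrite("pics/w12.png",a)
cv2.imwrite("pics/w12z.png",cv2.convertScaleAbs(cv2.resize(a[160:300,230:430],None,fx=3.8,fy=3.8,interpolation=cv2.INTER_CUBIC),alpha=1.5))
b=snapshot("top")[:,:,::-1];cv2.imwrite("pics/t12.png",b)
c=snapshot("scene")[150:300,230:370,::-1]
cv2.imwrite("pics/s12z.png",cv2.convertScaleAbs(cv2.resize(c,None,fx=4,fy=4,interpolation=cv2.INTER_CUBIC),alpha=1.5))
E
```

```text
time: 32.77
tool_pos: [590.7, -119.9, 131.0]
tcp_rot: [-178.9, 1.0, -90.5]
ft_force: [-0.2, 0.9, -1.5]
finger_gap: 43.2
jaw off -1.4 pack bottom [ 588.  -119.2   90.6] axis [ 0.032 -0.017  0.999] yaw -0.43
units to mouth [-0.121  0.085  0.001] vert [0.018 0.019 1.   ] f [-0.2  0.9 -1.5] m [-0.01 -0.02 -0.06]
[ 590.73508261 -119.92118827  131.00271496] [-178.92631959    1.04285509  -90.46807218]
```

View pics/w12z.png

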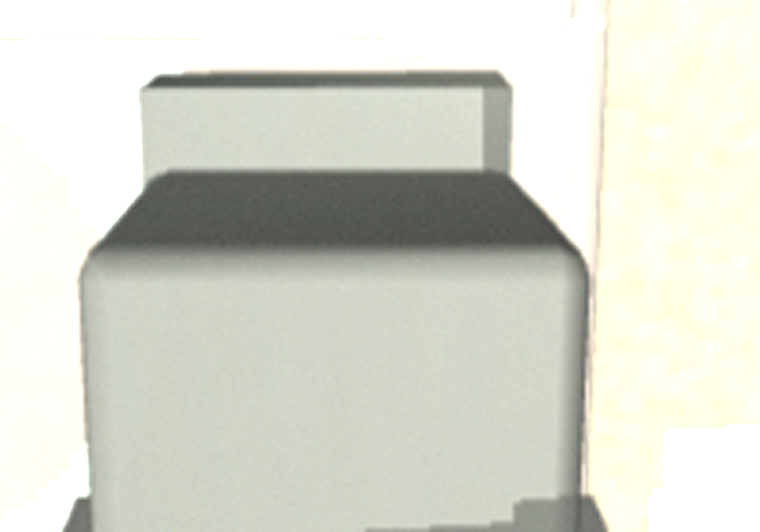

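View pics/s12z.png

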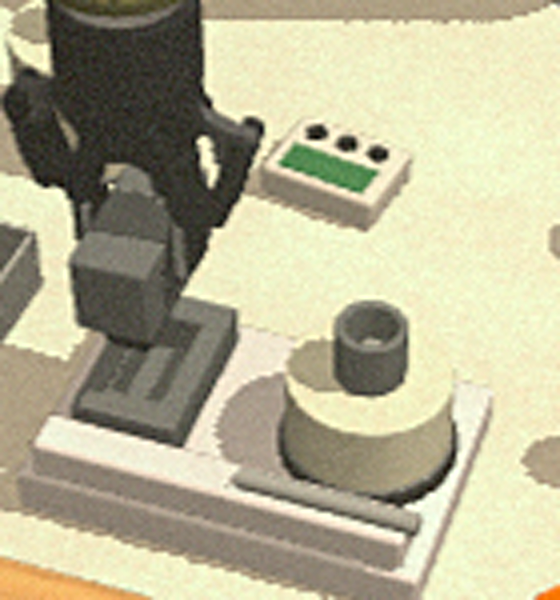

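```bash
python3 - <<'E'
from h import *
s=sense()
Z=lambda u,v:(u/3.8+230-.37,v/3.8+160-.37)
for n,P,z in(("block",[(142,87),(511,87)],56),("pack low edge",[(157,172),(508,172)],115.5),("pack top edge",[(84,250),(587,250)],165)):
    a=[onz("wrist",Z(*p),z,s) for p in P];print(n,a,"mid",((a[0]+a[1])/2).round(1),"w",np.linalg.norm(a[0]-a[1]).round(1),"ang",np.degrees(np.arctan2(a[0][0]-a[1][0],a[0][1]-a[1][1])).round(2))
E
python3 pp.py
```

```text
block [array([635.7, -87.3,  56. ]), array([ 635.4, -146.3,   56. ])] mid [ 635.6 -116.8   56. ] w 59.0 ang 0.29
pack low edge [array([632.4, -98.2, 115.5]), array([ 632.2, -139.8,  115.5])] mid [ 632.3 -119.   115.5] w 41.6 ang 0.28
pack top edge [array([634.6, -99.3, 165. ]), array([ 634.4, -141.1,  165. ])] mid [ 634.5 -120.2  165. ] w 41.8 ang 0.27
jaw off -1.4 pack bottom [ 588.  -119.3   90.6] axis [ 0.032 -0.017  0.999] yaw -0.44
units to mouth [-0.124  0.085  0.001] vert [0.018 0.019 1.   ] f [ 0.3  0.9 -1.9] m [-0.    0.01  0.02]
```

Block and pack edges are parallel, both at about 0.28°. The pack's foot is about 2 mm too far in -y and 1 mm too far in +x. Correcting that and lowering close to the mouth.

```bash
python3 -m pendant '[[[-0.06,0.03,0.1,0],[-0.04,0.02,0.3,0],[0.005,0.005,0.3,0],[0.005,0.005,0.3,0],[0.005,0.005,0.2,0],[0,0,0.05,0],[0,0,0,0],[0,0,0,0],[0,0,0,0],[0,0,0,0]]]'
python3 pp.py
python3 - <<'E'
from h import *
s=sense();print(s["tool_pos"],s["tcp_rot"])
a=snapshot("wrist")[:,:,::-1];cv2.imwrite("pics/w13.png",a)
cv2.imwrite("pics/w13z.png",cv2.convertScaleAbs(cv2.resize(a[160:300,230:430],None,fx=3.8,fy=3.8,interpolation=cv2.INTER_CUBIC),alpha=1.5))
c=snapshot("scene")[190:270,235:315,::-1]
cv2.imwrite("pics/s13z.png",cv2.convertScaleAbs(cv2.resize(c,None,fx=7,fy=7,interpolation=cv2.INTER_CUBIC),alpha=1.5))
E
```

```text
time: 33.75
tool_pos: [589.0, -117.2, 101.9]
tcp_rot: [-179.1, 1.1, -90.5]
ft_force: [-0.3, 0.4, -1.9]
finger_gap: 43.1
jaw off -1.4 pack bottom [ 586.1 -116.5   61.5] axis [ 0.035 -0.018  0.999] yaw -0.42
units to mouth [ 0.017 -0.009 -0.   ] vert [0.019 0.017 1.   ] f [-0.3  0.4 -1.9] m [-0.03 -0.07 -0.03]
[ 588.96359614 -117.15510792  101.88666657] [-179.05060911    1.07864277  -90.46196692]
```

View pics/w13z.png

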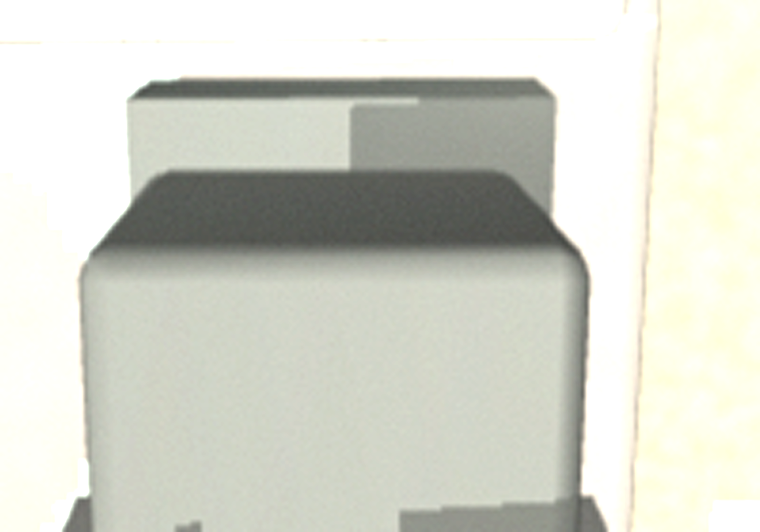

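View pics/s13z.png

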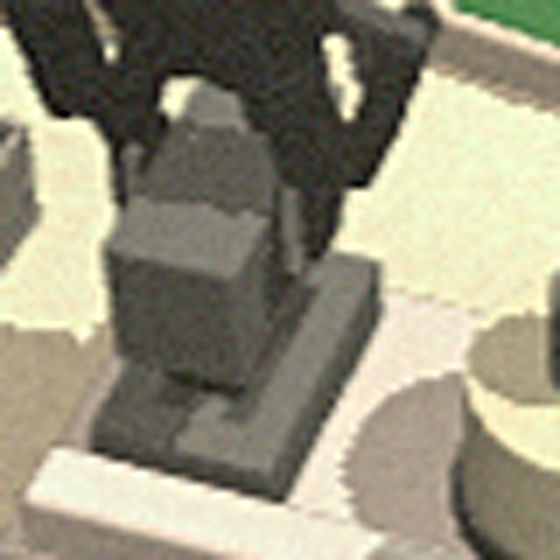

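Run:
```python
from h import *
s=sense()
Z=lambda u,v:(u/3.8+230-.37,v/3.8+160-.37)
for n,P,z in(("block",[(128,99),(555,96)],56),("pack low edge",[(157,172),(508,172)],86.5),("pack top edge",[(84,250),(587,250)],136.5)):
    a=[onz("wrist",Z(*p),z,s) for p in P];print(n,a,"mid",((a[0]+a[1])/2).round(1),"w",np.linalg.norm(a[0]-a[1]).round(1))
```

```text
block [array([635.6, -87.2,  56. ]), array([ 635.7, -146.5,   56. ])] mid [ 635.7 -116.8   56. ] w 59.3
pack low edge [array([630.7, -95.4,  86.5]), array([ 630.6, -137. ,   86.5])] mid [ 630.7 -116.2   86.5] w 41.6
pack top edge [array([633.1, -96.7, 136.5]), array([ 633. , -138.3,  136.5])] mid [ 633.  -117.5  136.5] w 41.6
```

```bash
python3 -m pendant '[[[0.025,-0.02,0.1,0],[0.005,0.005,0.15,0],[0.005,0.005,0.15,0],[0.005,0.005,0.15,0],[0.005,0.005,0.1,0],[0,0,0,0],[0,0,0,0],[0,0,0,0],[0,0,0,0],[0,0,0,0]]]'
python3 pp.py
```

```text
time: 34.68
tool_pos: [589.6, -118.0, 88.0]
tcp_rot: [-179.0, 1.1, -90.5]
ft_force: [-0.6, 0.3, -3.0]
finger_gap: 43.2
jaw off -1.4 pack bottom [ 586.7 -117.4   47.5] axis [ 0.034 -0.017  0.999] yaw -0.43
units to mouth [-0.028  0.023  0.   ] vert [0.019 0.017 1.   ] f [-0.6  0.3 -3. ] m [0.02 0.05 0.04]
```

Now 8 mm below the mouth with no contact force, so the foot is in the hole. Continuing.

```bash
python3 -m pendant '[[[-0.01,0.01,0.1,0],[0,0,0.15,0],[0,0,0.15,0],[0,0,0.15,0],[0,0,0.1,0],[0,0,0.05,0],[0,0,0,0],[0,0,0,0],[0,0,0,0],[0,0,0,0]]]'
python3 pp.py
```

```text
time: 35.52
tool_pos: [590.2, -117.6, 73.3]
tcp_rot: [-178.9, 1.0, -90.5]
ft_force: [-1.2, -0.5, -1.5]
finger_gap: 43.1
jaw off -1.4 pack bottom [ 587.4 -117.    32.9] axis [ 0.032 -0.017  0.999] yaw -0.43
units to mouth [-0.008  0.056 -0.001] vert [0.018 0.019 1.   ] f [-1.2 -0.5 -1.5] m [-0.05  0.03  0.02]
```

```bash
python3 -m pendant '[[[0,0.02,0.1,0],[0,0.01,0.08,0],[0,0,0.05,0],[0,0,0,0],[0,0,0,0],[0,0,0,0],[0,0,0,0],[0,0,0,0],[0,0,0,0],[0,0,0,0]]]'
python3 pp.py
```

```text
time: 36.35
tool_pos: [590.4, -117.7, 73.1]
tcp_rot: [-178.8, 1.0, -90.4]
ft_force: [-0.8, -0.5, 0.0]
finger_gap: 43.1
jaw off -1.4 pack bottom [ 587.7 -117.1   32.6] axis [ 0.031 -0.016  0.999] yaw -0.41
units to mouth [-0.014  0.071 -0.001] vert [0.018 0.021 1.   ] f [-0.8 -0.5  0. ] m [-0.02  0.12 -0.01]
```

It has stopped on the floor of the socket. Releasing it so that it settles flat.

```bash
python3 -m pendant '[[[0,0,0,0],[0,0,0,0],[0,0,0,0],[0,0,0,0],[0,0,0,0],[0,0,0,0],[0,0,0,0],[0,0,0,0],[0,0,0,0],[0,0,0,0]]]' 1
python3 -m pendant '[[[0,0,-0.2,0],[0,0,-0.4,0],[0,0,-0.6,0],[0,0,-0.8,0],[0,0,-0.8,0],[0,0,-0.8,0],[0,0,-0.8,0],[0,0,-0.8,0],[0,0,-0.8,0],[0,0,0,0]]]'
python3 - <<'E'
from h import *
s=sense();print(s["tool_pos"],s["tcp_rot"])
a=snapshot("wrist")[:,:,::-1];cv2.imwrite("pics/w14.png",a)
c=snapshot("scene")[:,:,::-1];cv2.imwrite("pics/s14.png",c)
cv2.imwrite("pics/s14z.png",cv2.convertScaleAbs(cv2.resize(c[150:300,150:370],None,fx=3.6,fy=3.6,interpolation=cv2.INTER_CUBIC),alpha=1.5))
E
```

```text
time: 37.18
tool_pos: [591.6, -118.1, 73.8]
tcp_rot: [-178.7, 1.0, -90.4]
ft_force: [-0.2, -0.3, 0.6]
finger_gap: 85.4
time: 38.02
tool_pos: [588.8, -120.4, 208.3]
tcp_rot: [-178.5, 0.9, -90.4]
ft_force: [1.8, 0.0, 0.3]
finger_gap: 85.6
[ 588.77655576 -120.36368829  208.28499982] [-178.47114893    0.90216442  -90.43839349]
```

View pics/w14.png

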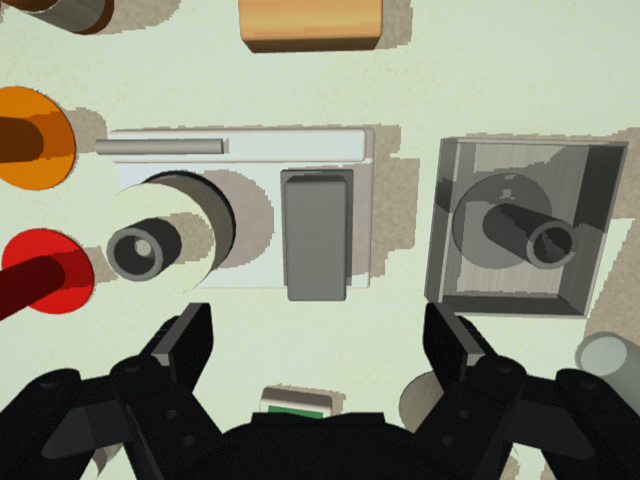

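View pics/s14z.png

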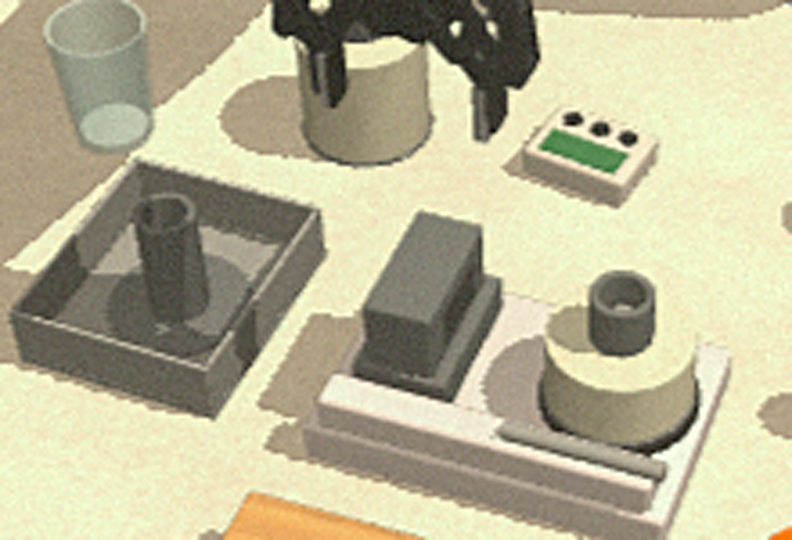

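Pack, roll and core all look in place. I'll check the pack's seating depth by casting rays from two views to its top corners, whose height should be 106.

Run:
```python
from h import *
a=cv2.imread("pics/w14.png")[160:310,260:390];b=cv2.imread("pics/s14.png")[195:270,240:300]
cv2.imwrite("pics/w14z.png",cv2.convertScaleAbs(cv2.resize(a,None,fx=4,fy=4,interpolation=cv2.INTER_CUBIC),alpha=1.5))
cv2.imwrite("pics/s14y.png",cv2.convertScaleAbs(cv2.resize(b,None,fx=8,fy=8,interpolation=cv2.INTER_CUBIC),alpha=1.7))
```

```text
(no output)
```

View pics/w14z.png

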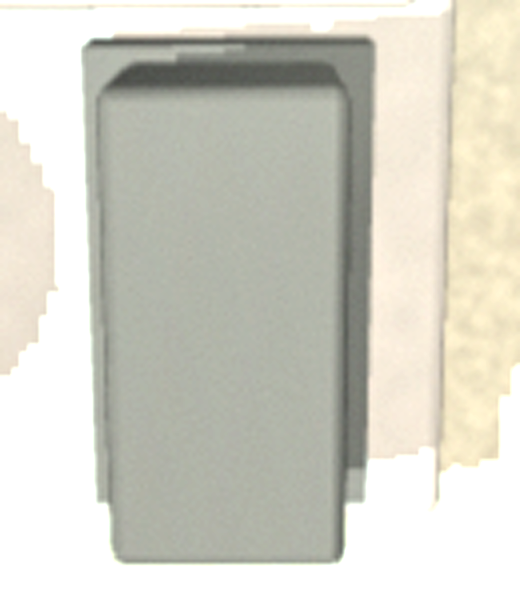

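View pics/s14y.png

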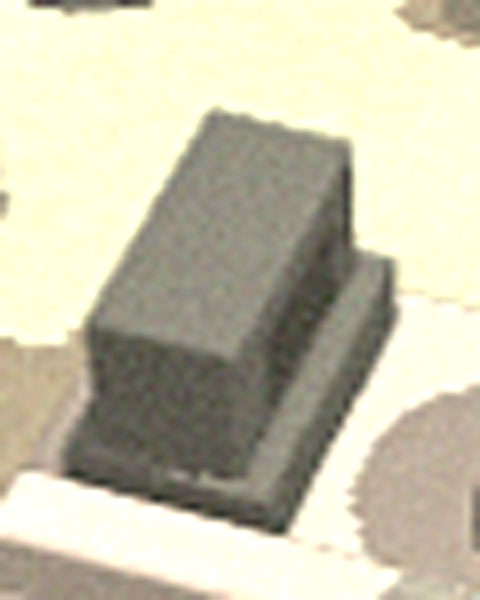

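Run:
```python
from h import *
s={"tool_pos":np.array([588.78,-120.36,208.28]),"tcp_rot":np.array([-178.47,.902,-90.44])}
def tri2(p,q):
    o,d=ray("wrist",p,s);e,f=ray("scene",q);t=np.linalg.lstsq(np.stack([d,-f],1),e-o,rcond=None)[0];return ((o+d*t[0]+e+f*t[1])/2).round(1),np.linalg.norm(o+d*t[0]-e-f*t[1]).round(1)
W=lambda u,v:(u/4+260-.37,v/4+160-.37);S=lambda u,v:(u/8+240-.44,v/8+195-.44)
wc=[(98,86),(349,86),(343,561),(115,561)];sc=[(238,358),(90,326),(212,110),(350,142)]
for a,b in zip(wc,sc):print(tri2(W(*a),S(*b)))
for z in(101,106,111):
    P=np.array([onz("wrist",W(*a),z,s) for a in wc]);print(z,P.mean(0).round(1),[np.linalg.norm(P[i]-P[i-1]).round(1) for i in range(4)])
B=np.array([onz("wrist",W(*a),56,s) for a in[(84,40),(374,40)]]);print("block far",B)
T=np.array([onz("wrist",W(*a),92,s) for a in[(98,86),(349,86)]])
print("low back edge z=56", [onz("wrist",W(*a),56,s) for a in[(118,62),(338,62)]])
```

```text
(array([632.3, -95.3, 105.5]), np.float64(0.0))
(array([ 631.6, -138.2,  102.4]), np.float64(0.5))
(array([ 543.5, -138.6,  104. ]), np.float64(0.3))
(array([545.2, -96.3, 106.9]), np.float64(1.3))
101 [ 586.8 -116.8  101. ] [np.float64(89.8), np.float64(43.7), np.float64(89.6), np.float64(43.5)]
106 [ 588.2 -116.9  106. ] [np.float64(88.1), np.float64(42.9), np.float64(87.8), np.float64(42.6)]
111 [ 589.6 -117.   111. ] [np.float64(86.4), np.float64(42.0), np.float64(86.1), np.float64(41.7)]
block far [[ 636.6  -87.3   56. ]
 [ 636.2 -146.3   56. ]]
low back edge z=56 [array([632.1, -94.1,  56. ]), array([ 631.9, -139.1,   56. ])]
```

The four corner heights are 102–107 mm (mean 104.7), so the pack is fully seated, centred to about 2 mm and square. The gripper is clear of everything, so I'm handing in.

Run:
```python
from bench import *
print(hand_in(),sense()["time"])
```

```text
the job is handed in; nothing more can be done
the job is handed in; nothing more can be done
```

I finished the reload in order and handed it in after about 38 s of the 72 s allowed; no verdict was reported. The empty core is in the waste tray, the narrow roll is on the spindle, and the power pack is in the socket.

**Final checks**
- **Core:** it stands upright in the tray in the top, scene and wrist views.
- **Narrow roll:** its flange looks concentric with the turntable, the spindle shows through the bore, and it met no resistance going down. I judged "fully home" from the tool height at release and the pictures, not from a separate height measurement.
- **Power pack:** its top corners measured 102–107 mm high (mean 104.7; 106 is fully seated). It is centred to about 2 mm, with its edges parallel to the socket block.
- **Gripper:** it was open and about 100 mm above the pack at hand-in. I saw no sign of the bystanders being disturbed, but I did not measure their positions again.

**Disagreements**
- The top camera put the socket about 3 mm further to -y than the wrist camera. I used the wrist camera, and the plug went in without contact until it reached the bottom.
- The tool tilt drifted by up to about 3° during moves. The pack went in tilted by about 2° and was left to settle when released. Its corner heights still differ by about 3 mm across the short side, which is about the measuring accuracy.

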